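Proof-load a torsion spring on the trip-beam tester

TASK

Prove the spring on the bench spring tester: turn the crank by its wooden handle until the balance beam lifts off its rest, and keep the beam floating level, pointer in the green zone, for eight seconds without a break, working the crank all the while because the top-heavy beam falls away to either side by itself. Then ease the beam gently back down onto its rest with the brass poise's end down, return the crank to its back stop and let go. Do not touch the beam or its weights, never let the beam swing fast or bang on its stops, and leave the other things on the bench where they are.

Things in the scene. Friction and masses are not known exactly. Their poses are not given: they have to be found in the camera images.
- tester: green cast-iron torsion-spring tester bolted to the bench, 440 mm wide, 260 deep, 340 high. Origin: centre of its base on the bench top; z up; +x from its front (crank side, to the robot) to its back (beam side); +y to its left seen from the front. Crank, spring and beam share one level axis along its x, 160 mm above the bench, over the origin.
- scale (a point): middle of the green zone on the white upright scale plate (150 mm wide, up to 340 mm high, facing +x), at tester (64, 0, 320) mm. The green zone spans plus or minus 0.1 rad about the axis; it is also marked on the plate's top edge. Black marks every 0.05 rad, red marks at the stops
- crank (a joint): angle of the steel crank (rad): 0 at its back stop (start) to 2.0. At 0 the handle is on the left (+y), 0.42 rad above level; growing values carry it up over the top to the right. Handle centre in the tester frame, mm: (-158, 120 cos(0.42 + crank), 160 + 120 sin(0.42 + crank)). Gravity and the spring push it back to 0; it does not stay where it is left
- handle (a point): centre of the crank's dark wooden handle: a round bar 22 mm thick and 90 mm long along the tester's x axis, sticking out to the front, free to spin on its pin, so it can be held from above, fingers at its +y and -y sides, and carried round without turning the wrist
- beam (a joint): angle of the balance beam (rad): 0 level, negative with its left (+y, poise) end down; buffered stops at -0.30 (rest, start) and +0.30. Turns the same way as the crank, with next to no friction (0.008 N m s/rad). The spring joins crank and beam: torque on the beam about 0.35 N m/rad x (crank - beam). Inertia with all weights about 0.06 kg m2
- pointer (a point): red tip of the beam's upright mast, 172 mm above the axis when level, at tester x = 85 mm, in front of the scale plate; it moves to +y when the beam goes negative
- beam_left_end (a point): centre of the dark round weight on the left (+y) end of the 400 mm aluminium beam, 178 mm from the axis, at tester x = 85 mm; an equal weight is on the other end (beam and both weights 1.75 kg nominal, balanced about the axis)
- hammer: loose ball-peen hammer, 300 mm long, dark wooden shaft, lying on the bench near the robot's right; origin under the shaft; leave alone
- tray: loose blue two-bay tray of spare springs, 160 x 220 x 50 mm, at the left; origin under its centre; leave alone
- block: loose banded wooden hammering block, 200 x 120 x 72 mm, with a steel strip on it, at the right; origin under its centre; leave alone
- oilcan: loose red can, 68 mm across, 150 mm high, left of the tester; origin under its centre; leave alone
- wrench: loose 180 mm wrench, right of the tester; origin under its middle; leave alone
- bob_centre (a point): centre of the brass bob (460 g nominal, 48 mm across) clamped on the mast, 97 to 113 mm above the axis. It makes the beam top-heavy: gravity turns the beam onward with about mass x 9.81 x this height, near 0.48 N m/rad, x beam angle - more than the spring's stiffness, so the beam falls away from every balance point and a crank held still does not hold it
- poise_centre (a point): centre of the brass sliding poise (235 g nominal, 34 x 28 x 36 mm), the proof weight, clamped on the beam's left arm 90 to 125 mm from the axis; its torque to be balanced at level is about 0.25 N m, true masses up to a fifth off. So the crank stands near 0.7 rad when the beam floats level, anywhere from 0.45 to 1.05

How it is judged:
By the outcome, as a careful person would: the job done as asked, in the order asked, and still so for the second after the job is handed in, with the robot touching nothing.
It also fails if it takes over 69 s, if anything falls off the work surface, if the arm or the gripper's body presses on something with over 40 N, if the wrist force passes 120 N, or if a joint passes its speed limit or range.

ROBOT

A 7-joint arm with a two-finger parallel gripper is mounted at the origin on the work surface. World frame = base frame: x ahead of the robot, y to its left, z up, the work surface at z = 0. Lengths are in mm, angles in rad, forces in N, time in s.
With the tool pointing down it reaches from about 400 to 850 mm from the base axis. Payload 4.5 kg.
Tool frame: the origin (TCP) lies on the centre line of the jaws, within the pads' length; the fingertips stand 11 mm ahead of it and the grasp point (between the pads) lies 8 mm behind it (arm.finger_overhang is the distance from the TCP to the fingertips, in mm); z points along the fingers, y is the line along which they close (so a half turn about z gives the same grasp; the last joint's range is limited). The gripper opens to 88 mm and grips with 3 to 60 N. Pads are 18 mm wide; open, the fingers measure 123 mm over their backs; the gripper's body (75 mm by 187 mm) begins 45 mm behind the grasp point.
Start: joints at [1.292, 0.689, -0.195, 1.565, 0.157, 0.902, -0.215], TCP at [192.356, -594.686, 249.743] pointing down, gripper open.
Joint ranges: [-3.01, 3.01], [-0.46, 2.08], [-1.47, 1.51], [0.13, 2.56], [-1, 4.14], [0.04, 2.09], [-2.66, 2.66]. Speed limits (rad/s): [2.57, 2.57, 3.14, 3.14, 3.14, 3.14, 3.14].

INTERFACE

Orientations are given as a unit quaternion [w, x, y, z].
In Python, from bench import sensors, cams, workorder, arm gives the robot as it stands.
- The arm moves only by the tool drive_tool, never from a script. Its argument "deltas" is a list that holds one entry, the list of rows, each a list of 5 numbers: the shift along the tool's x, y, z in cm, then the turn about the tool's z in degrees, then the opening, from 0 (shut) to 1 (fully open). In form: [[[x, y, z, roll, claw], ...]]. A call has exactly 10 rows; each row shifts and turns the commanded pose from where the row before left it, along the tool's axes as they then stand; what a row does not reach is not made up. A row lasts 1/10 s, in which the tool goes at most 50 mm and 8.59 degrees, less where a joint would pass 70% of its speed; a pose out of reach is approached as far as the arm can. A call is refused whole if a number of a shift passes 5 or a number of a turn 8.59, either way. A call with a gripper value outside its range is refused whole. The fingers move at their own pace and stop on an object; "squeeze" is the grip in N (left out, the last holds). Time passes only in rows, so rows that do not move let the fingers close, or fill a call up. It gives the time, the measured TCP pose, the force, the opening and the grip force at its end, in the units of the state.
- sensors.observe(): the state, without advancing time (a new reading comes with each control period).
- cams.get_image(name): name is "side" or "top" or "wrist"; returns the picture (480x640x3 uint8, blue, green, red); there is no depth.
- cams.camera_model(name): a dict with "fx", "fy", "cx", "cy" (pixels), "k1" (the pictures are not rectified: a ray, as slopes to the right and down, at radius r is drawn at 1 + k1 r^2 times it, then the intrinsics apply), "R" (3x3) and "t" (3): a world point X has camera coordinates R X + t; the wrist camera has in their place "mount" (4x4, takes a point from camera to tool coordinates, whose origin is the TCP and whose axes are the flange's). Camera axes: x right, y down, z forward; pixel columns grow to the right and rows downward; lengths in mm; the calibration is good to about 2 mm. A picture is of the moment at which its call begins: read the wrist's pose just before it. camera_model takes no time and is no camera call.
- workorder.hand_in(): hands the job in; it is judged then, once.
The state is a dict: "t": time; "q": joint angles; "joint_vel": joint speeds; "joint_efforts": joint torques, N m; "tcp_pos": TCP position; "tcp_rot": TCP orientation; "contact_force": force on the tool from outside, world axes, zero at the start; "wrist_torque": the same for the moment, N m; "gripper_width": finger opening in mm; "finger_force": force on a finger pad.
Only numpy, scipy, OpenCV 4.12 (cv2) and the standard library are available. Lean on these libraries where they do the work, as an engineer would, in place of code of your own. Each camera call takes 0.05 s, during which the arm holds its last target. There are 200 camera calls.

## Working session

There is one attempt and no reset: what is moved stays moved. The work goes in short steps, Python scripts to look and compute and a tool call to move; the robot and the scene stay as the last step left them, time stands still between calls to the robot, and variables do not carry over. Pictures are saved under pics/ and viewed, at most 10 in all, crops included, and the job is handed in when it is done.

Besides the shell and the picture viewer there is one more tool, called after "Emit:" as name(argument=value, ...), one argument or row to a line, values as JSON. drive_tool: Moves the arm, as the interface text tells. Its arguments: {"type":"object","properties":{"deltas":{"type":"array"},"squeeze":{"type":"number"}},"required":["deltas"]}

```bash
mkdir -p pics
cat > h.py <<'E'
import numpy as np, cv2
from bench import sensors, cams, workorder, arm
def ray(m,px):
    u=np.array([[(px[0]-m['cx'])/m['fx'],(px[1]-m['cy'])/m['fy']]])[0]
    s=u.copy()
    for _ in range(20): s=u/(1+m['k1']*(s@s))
    R=np.array(m['R']);t=np.array(m['t'])
    return -R.T@t, R.T@np.array([s[0],s[1],1.])
def proj(m,X):
    c=np.array(m['R'])@np.array(X,float)+np.array(m['t']); s=c[:2]/c[2]; s=s*(1+m['k1']*(s@s))
    return np.array([m['fx']*s[0]+m['cx'],m['fy']*s[1]+m['cy']])
def onplane(m,px,z):
    o,d=ray(m,px); return o+d*(z-o[2])/d[2]
E
python3 - <<'E'
from h import *
for n in('side','top'):
    m=cams.camera_model(n); cv2.imwrite(f'pics/{n}0.png',cams.get_image(n)); print(n,m, -np.array(m['R']).T@np.array(m['t']))
s=sensors.observe(); print(s); print(cams.camera_model('wrist'))
E
```

```text
side {'fx': 510.42362260175787, 'fy': 510.42362260175787, 'cx': 314.0467492477732, 'cy': 231.13521365590856, 'k1': -0.040516753659418064, 'R': array([[ 0.99163571, -0.12904275,  0.00256797],
       [-0.07490891, -0.59161585, -0.80273242],
       [ 0.10510605,  0.79582577, -0.59633385]]), 't': array([-582.37109585,  174.95117267, 1725.26201266])} [  409.26989684 -1344.65485037  1170.7666306 ]
top {'fx': 601.724370174917, 'fy': 601.724370174917, 'cx': 324.67967399969604, 'cy': 240.83163614484232, 'k1': -0.13845909579916357, 'R': array([[ 1.33777250e-02, -9.99907416e-01,  2.48904726e-03],
       [-9.80787341e-01, -1.36063438e-02, -1.94604881e-01],
       [ 1.94620731e-01,  1.62144551e-04, -9.80878558e-01]]), 't': array([ -29.83995328,  582.3715622 , 1779.35801317])} [ 225.28188963  -22.20175607 1858.74074323]
{'t': 0.1, 'q': array([ 1.29179936,  0.68992268, -0.19451189,  1.56622301,  0.15726539,
        0.90250784, -0.2151019 ]), 'joint_vel': array([-9.35207887e-04, -1.78395356e-03,  5.42273750e-04, -3.04416939e-03,
       -9.74116099e-04, -8.83329437e-04, -8.06966334e-05]), 'joint_effo
[... 258 characters left out ...]
 1.55783605e-01, -1.78965808e-04]), 'contact_force': array([ 0.28689382,  0.87059055, -0.43422624]), 'wrist_torque': array([-0.01941927,  0.00269938,  0.01536179]), 'finger_force': 0.0, 'gripper_width': 88.10219984241887}
{'fx': 388.517396154351, 'fy': 388.517396154351, 'cx': 314.3189280300274, 'cy': 238.73557423038656, 'k1': -0.03963913839014204, 'mount': array([[-8.58253589e-04, -9.46878155e-01, -3.21591393e-01,
         8.41206924e+01],
       [ 9.99999542e-01, -9.48589412e-04,  1.24211644e-04,
         1.68472501e+00],
       [-4.22671482e-04, -3.21591139e-01,  9.46878535e-01,
        -1.35319542e+02],
       [ 0.00000000e+00,  0.00000000e+00,  0.00000000e+00,
         1.00000000e+00]])}
```

View pics/side0.png

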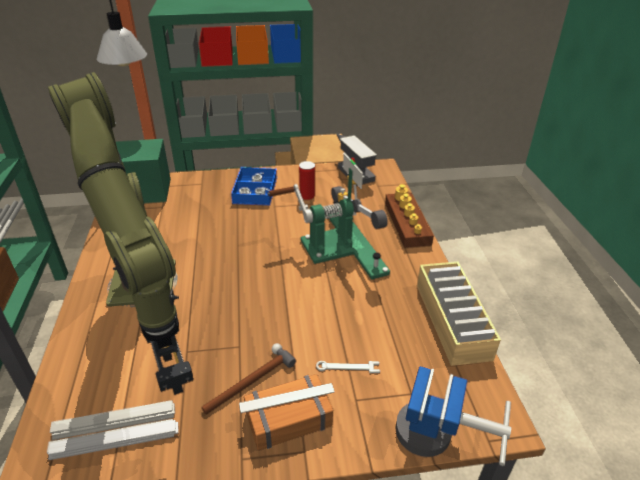

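View pics/top0.png

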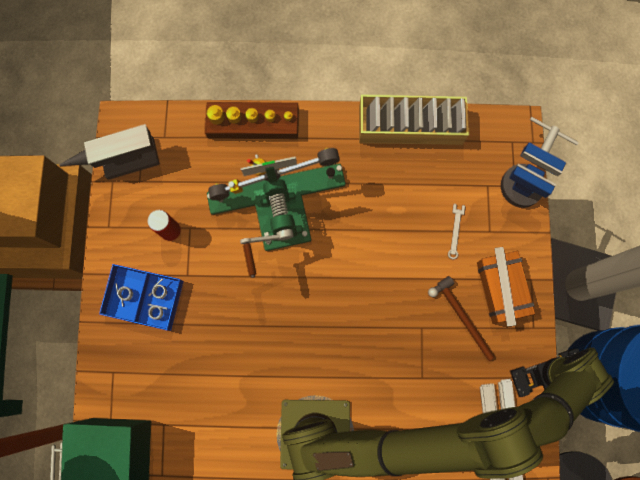

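Run:
```python
import cv2,numpy as np
a=cv2.imread('pics/side0.png')[140:290,275:415]; b=cv2.imread('pics/top0.png')[130:290,190:370]
a=cv2.resize(a,None,fx=2.85,fy=4,interpolation=cv2.INTER_CUBIC) if 0 else cv2.resize(a,(373,400),interpolation=cv2.INTER_CUBIC)
b=cv2.resize(b,(427,380),interpolation=cv2.INTER_CUBIC)
c=np.zeros((400,800,3),np.uint8); c[:,:373]=a; c[:380,373:]=b
cv2.imwrite('pics/crop0.png',c)
```

```text
(no output)
```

View pics/crop0.png

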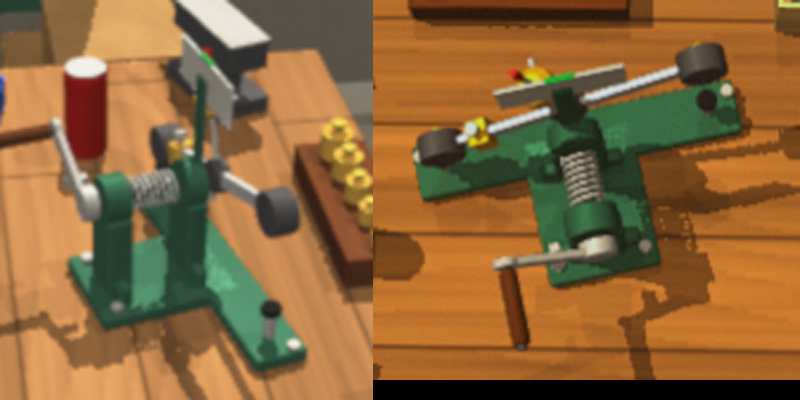

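```bash
cat >> h.py <<'E'
def blob(img,box,lo,hi,orr=None):
    """weighted centroid of HSV range inside box x0,y0,x1,y1"""
    x0,y0,x1,y1=box; h=cv2.cvtColor(img[y0:y1,x0:x1],cv2.COLOR_BGR2HSV)
    m=cv2.inRange(h,lo,hi)
    if orr: m|=cv2.inRange(h,*orr)
    n,l,s,c=cv2.connectedComponentsWithStats(m)
    if n<2: return None,0
    k=1+np.argmax(s[1:,4]); return c[k]+[x0,y0],s[k,4]
RED=((0,170,90),(6,255,255)); RED2=((174,170,90),(180,255,255)); DARK=((0,0,0),(180,90,95)); BROWN=((0,120,30),(11,255,140)); LIME=((45,150,120),(70,255,255))
def tp(X,Y,yaw,p):
    c,s=np.cos(yaw),np.sin(yaw); return np.array([X+c*p[0]-s*p[1],Y+s*p[0]+c*p[1],p[2]])
E
python3 - <<'E'
from h import *
from scipy.optimize import least_squares
T=cv2.imread('pics/top0.png');S=cv2.imread('pics/side0.png')
mt,ms=cams.camera_model('top'),cams.camera_model('side')
b=.3
P=dict(tip=(85,172*np.sin(b),160+172*np.cos(b)),L=(85,178*np.cos(b),160-178*np.sin(b)),R=(85,-178*np.cos(b),160+178*np.sin(b)),scale=(64,0,340),handle=(-158,120*np.cos(.42),160+120*np.sin(.42)))
obs=[('tip',mt,blob(T,(240,152,262,172),*RED,RED2)),('tip',ms,blob(S,(342,150,362,170),*RED,RED2)),
('L',mt,blob(T,(203,180,232,204),*DARK)),('R',mt,blob(T,(312,144,344,168),*DARK)),('R',ms,blob(S,(368,205,390,232),*DARK)),
('scale',mt,blob(T,(250,150,290,175),*LIME)),('scale',ms,blob(S,(340,145,370,185),*LIME)),('handle',mt,blob(T,(238,240,262,282),*BROWN)),('handle',ms,blob(S,(268,180,299,198),*BROWN))]
for o in obs: print(o[0],o[2])
hs=cv2.cvtColor(T,cv2.COLOR_BGR2HSV);print(hs[161,246:254],hs[192,217],hs[258,249:252],hs[157:166,268])
def f(v): return np.concatenate([proj(m,tp(*v,P[n]))-c[0] if c[0] is not None else [0,0] for n,m,c in obs])
r=least_squares(f,[650,60,.21],loss='soft_l1');print(r.x,f(r.x).reshape(-1,2).round(1))
print('handle',tp(*r.x,P['handle']))
E
```

```text
tip (array([248.88888889, 160.77777778]), np.int32(9))
tip (array([352.66666667, 158.33333333]), np.int32(3))
L (array([217.12878788, 190.53787879]), np.int32(132))
R (array([327.51396648, 155.62011173]), np.int32(179))
R (array([378.2972973 , 220.22162162]), np.int32(185))
scale (array([267.75      , 162.57142857]), np.int32(28))
scale (array([353., 163.]), np.int32(1))
handle (array([248.97714286, 258.56571429]), np.int32(175))
handle (array([281.11458333, 190.73958333]), np.int32(96))
[[ 12 200 190]
 [  7 206 208]
 [  4 211 211]
 [  3 221 185]
 [  3 234 133]
 [  5 229  88]
 [ 12 243 110]
 [ 20 225 169]] [14 64 91] [[ 10 204 105]
 [ 11 208  92]
 [ 11 210  73]] [[ 14 200 172]
 [ 14 194 181]
 [ 14 196 180]
 [ 15 196 174]
 [ 29 172 142]
 [ 61 186 174]
 [ 63 192 157]
 [ 53 129 109]
 [ 17  77  86]]
[6.74831430e+02 1.17695611e+02 2.25705345e-01] [[-0.7 -0.2]
 [ 0.4 -0.1]
 [ 1.2  1.3]
 [ 0.8  2.1]
 [ 0.6 -0.8]
 [-0.1 -0.4]
 [ 0.7 -1. ]
 [-0.4  1.1]
 [ 0.7  0.3]]
handle [496.31761857 189.12775627 208.93125437]
```

The pictures show the tester at the top view's centre, with pointer at (249,161), handle at (249,258), and the side view's right weight at (378,220). The fit puts the tester at (675, 118), yaw 0.226. Next is the approach.

Emit:
drive_tool(
  deltas=[
    [[0, 0, -2, 5, 1], [3.2, -3.2, -0.2, 0, 1], [3.2, -3.2, -0.2, 0, 1], [3.2, -3.2, -0.2, 0, 1], [3.2, -3.2, -0.2, 0, 1], [3.2, -3.2, -0.2, 0, 1], [3.2, -3.2, -0.2, 0, 1], [3.2, -3.2, -0.2, 0, 1], [3.2, -3.2, -0.2, 0, 1], [3.2, -3.2, -0.2, 0, 1]],
  ],
  squeeze=20,
)

```text
t: 1.1
tcp_pos: [409.1, -247.8, 287.7]
tcp_rot: [-0.0, 0.994, 0.112, -0.0]
contact_force: [1.9, -0.0, -0.0]
gripper_width: 87.7
finger_force: 0.0
```

Emit:
drive_tool(
  deltas=[
    [[1.78, -4.06, 0, 0, 1], [1.78, -4.06, 0, 0, 1], [1.78, -4.06, 0, 0, 1], [1.78, -4.06, 0, 0, 1], [1.78, -4.06, 0, 0, 1], [1.78, -4.06, 0, 0, 1], [1.78, -4.06, 0, 0, 1], [1.78, -4.06, 0, 0, 1], [1.78, -4.06, 0, 0, 1], [1.78, -4.06, 0, 0, 1]],
  ],
)

```text
t: 2.1
tcp_pos: [491.2, 187.6, 287.5]
tcp_rot: [0.0, 0.994, 0.113, -0.0]
contact_force: [0.9, 0.1, 0.7]
gripper_width: 88.1
finger_force: 0.0
```

Run:
```python
from h import *
from scipy.spatial.transform import Rotation as Ro
s=sensors.observe(); w=cams.get_image('wrist'); cv2.imwrite('pics/w0.png',w); cv2.imwrite('pics/t1.png',cams.get_image('top')); cv2.imwrite('pics/s1.png',cams.get_image('side'))
m=cams.camera_model('wrist'); q=s['tcp_rot']; R=Ro.from_quat([q[1],q[2],q[3],q[0]]).as_matrix(); M=np.array(m['mount'])
Rc=(R@M[:3,:3]).T; o=R@M[:3,3]+s['tcp_pos']; m=dict(m,R=Rc,t=-Rc@o)
c,n=blob(w,(0,0,640,480),*BROWN); print(c,n, onplane(m,c,209), s['tcp_pos'])
for x in(-203,-158,-113): print(x,proj(m,tp(674.8,117.7,.2257,(x,109.6,208.9))))
```

```text
[47.27896825 13.86904762] 2520 [588.86475973 345.04627192 209.        ] [491.18355836 187.63349228 287.47212546]
-203 [311.07344588 316.40292512]
-158 [310.78972426 248.84912092]
-113 [310.47762279 172.05583674]
```

View pics/w0.png

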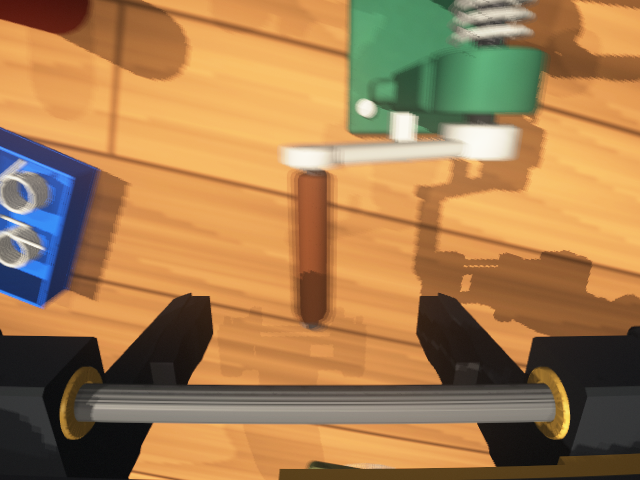

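The wrist picture shows the handle running from (313,172) to (312,322), centred between the fingers as predicted. Descending and gripping.

Emit:
drive_tool(
  deltas=[
    [[0, 0, 1.73, 0, 1], [0, 0, 1.73, 0, 1], [0, 0, 1.73, 0, 1], [0, 0, 1.73, 0, 1], [0, 0, 1.73, 0, 1], [0, 0, 0, 0, 0], [0, 0, 0, 0, 0], [0, 0, 0, 0, 0], [0, 0, 0, 0, 0], [0, 0, 0, 0, 0]],
  ],
  squeeze=20,
)

```text
t: 3.25
tcp_pos: [491.7, 186.0, 201.9]
tcp_rot: [-0.0, 0.994, 0.112, 0.001]
contact_force: [0.5, -0.3, 0.3]
gripper_width: 49.9
finger_force: 0.0
```

Emit:
drive_tool(
  deltas=[
    [[0, 0, 0, 0, 0], [0, 0, 0, 0, 0], [0, 0, 0, 0, 0], [0, 0, 0, 0, 0], [0, 0, 0, 0, 0], [0, 0, 0, 0, 0], [0, 0.2, -0.42, 0, 0], [0, 0.22, -0.42, 0, 0], [0, 0.24, -0.42, 0, 0], [0, 0.26, -0.42, 0, 0]],
  ],
)

```text
t: 4.25
tcp_pos: [493.5, 176.6, 218.3]
tcp_rot: [0.0, 0.994, 0.112, 0.0]
contact_force: [1.8, -0.2, -3.7]
gripper_width: 20.7
finger_force: 20.1
```

```bash
cat >> h.py <<'E'
import json,os
V=(674.83,117.70,.2257); MT,MS=cams.camera_model('top'),cams.camera_model('side')
def PT(n,b):
    c,s=np.cos(b),np.sin(b)
    return tp(*V,{'tip':(85,-172*s,160+172*c),'L':(85,178*c,160+178*s),'R':(85,-178*c,160-178*s)}[n])
def soft(img,p0,r,kind):
    x0,y0=np.round(p0).astype(int)-r; p=img[y0:y0+2*r+1,x0:x0+2*r+1].astype(float)
    if kind=='red': w=np.clip(p[...,2]-1.6*p[...,1]-20-.3*p[...,0],0,None); w[p[...,2]<60]=0
    h=cv2.cvtColor(p.astype(np.uint8),cv2.COLOR_BGR2HSV)
    if kind=='red': w*=(h[...,0]<9)|(h[...,0]>172)
    if kind=='dark': w=((h[...,2]<100)&(h[...,1]<100)).astype(float)
    if w.sum()<3: return None
    yy,xx=np.mgrid[0:p.shape[0],0:p.shape[1]]; return np.array([(w*xx).sum(),(w*yy).sum()])/w.sum()+[x0,y0]
FE=[('tip','T',10,'red'),('R','S',13,'dark'),('R','T',15,'dark')]
def feats(T,S,b0):
    out=[]
    for n,c,r,k in FE:
        m=MT if c=='T' else MS; p=proj(m,PT(n,b0))
        for _ in range(4):
            q=soft(T if c=='T' else S,p,r,k)
            if q is None: break
            p=q
        out.append(q)
    return out
def beam(T,S,b0,bias):
    from scipy.optimize import least_squares
    fs=feats(T,S,b0); res=[]
    for (n,c,_,_),q,bi in zip(FE,fs,bias):
        m=MT if c=='T' else MS
        if q is None: res.append(np.nan); continue
        res.append(least_squares(lambda b:proj(m,PT(n,b[0]))+bi-q,[b0]).x[0])
    return np.array(res)
def crank(s,ref=None):
    p=s['tcp_pos']; c,sn=np.cos(V[2]),np.sin(V[2]); y=-sn*(p[0]-V[0])+c*(p[1]-V[1]); z=p[2]+8-160
    return np.arctan2(z,y)-.42, np.hypot(y,z)
def snap(n=1):
    """n pairs; returns list of (t,theta,T,S)"""
    o=[]
    for _ in range(n):
        s=sensors.observe(); T=cams.get_image('top'); S=cams.get_image('side'); o.append((s['t'],crank(s),T,S))
    return o
E
python3 - <<'E'
from h import *
(t,th,T,S),=snap(); s=sensors.observe()
cv2.imwrite('pics/t2.png',T);cv2.imwrite('pics/s2.png',S)
fs=feats(T,S,-.3); bias=[]
for (n,c,_,_),q in zip(FE,fs): bias.append(list(q-proj(MT if c=='T' else MS,PT(n,-.3))))
json.dump(bias,open('bias.json','w')); print(t,th,fs,bias,s['gripper_width'],s['finger_force'],s['contact_force'],s['tcp_pos'])
print(beam(T,S,-.25,bias))
for f in('0','1'): print(beam(cv2.imread(f'pics/{"top0" if f=="0" else "t1"}.png'),cv2.imread(f'pics/{"side0" if f=="0" else "s1"}.png'),-.3,bias))
E
```

```text
4.25 (np.float64(0.17480559434440285), np.float64(118.3555794469022)) [array([248.90802891, 160.61469161]), array([378.27513228, 220.17460317]), array([328.13865546, 158.66386555])] [[np.float64(0.7567102388983074), np.float64(0.018033524894747188)], [np.float64(-0.6427354768361511), np.float64(0.7698780641420058)], [np.float64(-0.1391465446198481), np.float64(0.9636988871295955)]] 21.203954278218973 20.08074402809143 [ 0.9511692  -0.34597344 -3.35415419] [493.5244736  176.53132714 218.53517522]
[-0.3 -0.3 -0.3]
[-0.29990529 -0.30368595 -0.32443129]
[-0.29960386 -0.2998302  -0.29933341]
```

```bash
cat >> h.py <<'E'
def rows(ths):
    """ths: 11 commanded crank angles -> 10 rows rounded, no drift"""
    ph=.42+np.array(ths); y=-12*np.cos(ph); z=-12*np.sin(ph)
    r=lambda a:np.diff(np.round(a-a[0],2))
    print([[0,round(float(a),2),round(float(b),2),0,0] for a,b in zip(r(y),r(z))])
E
python3 - <<'E'
from h import *
rows(np.linspace(.16,.46,11)); rows(np.linspace(.46,.56,11)); rows(np.linspace(.56,.66,11))
E
```

```text
[[0, 0.2, -0.3, 0, 0], [0, 0.21, -0.29, 0, 0], [0, 0.22, -0.29, 0, 0], [0, 0.23, -0.27, 0, 0], [0, 0.24, -0.28, 0, 0], [0, 0.24, -0.26, 0, 0], [0, 0.25, -0.26, 0, 0], [0, 0.26, -0.25, 0, 0], [0, 0.27, -0.24, 0, 0], [0, 0.27, -0.23, 0, 0]]
[[0, 0.09, -0.08, 0, 0], [0, 0.1, -0.07, 0, 0], [0, 0.09, -0.08, 0, 0], [0, 0.1, -0.07, 0, 0], [0, 0.09, -0.07, 0, 0], [0, 0.1, -0.07, 0, 0], [0, 0.1, -0.07, 0, 0], [0, 0.09, -0.07, 0, 0], [0, 0.1, -0.07, 0, 0], [0, 0.1, -0.07, 0, 0]]
[[0, 0.1, -0.07, 0, 0], [0, 0.1, -0.06, 0, 0], [0, 0.1, -0.07, 0, 0], [0, 0.1, -0.06, 0, 0], [0, 0.11, -0.06, 0, 0], [0, 0.1, -0.06, 0, 0], [0, 0.1, -0.06, 0, 0], [0, 0.11, -0.06, 0, 0], [0, 0.1, -0.06, 0, 0], [0, 0.11, -0.06, 0, 0]]
```

Emit:
drive_tool(
  deltas=[
    [[0, 0.2, -0.3, 0, 0], [0, 0.21, -0.29, 0, 0], [0, 0.22, -0.29, 0, 0], [0, 0.23, -0.27, 0, 0], [0, 0.24, -0.28, 0, 0], [0, 0.24, -0.26, 0, 0], [0, 0.25, -0.26, 0, 0], [0, 0.26, -0.25, 0, 0], [0, 0.27, -0.24, 0, 0], [0, 0.27, -0.23, 0, 0]],
  ],
)

```text
t: 5.35
tcp_pos: [499.0, 153.5, 244.9]
tcp_rot: [-0.0, 0.994, 0.113, 0.0]
contact_force: [2.9, 0.1, -6.7]
gripper_width: 20.9
finger_force: 20.2
```

```bash
cat >> h.py <<'E'
def look(n=1,b0=-.3):
    bias=json.load(open('bias.json')); out=json.load(open('log.json')) if os.path.exists('log.json') else []
    for t,th,T,S in snap(n):
        r=beam(T,S,b0,bias); out.append([t,th[0],r[0],r[1]]); print(round(t,2),np.round(th,4),r.round(4)); b0=r[0] if r[0]==r[0] else b0
    json.dump(out,open('log.json','w')); s=sensors.observe(); print('F',np.round(s['contact_force'],1),s['t'],s['finger_force'],np.round(s['wrist_torque'],2))
    return out
E
python3 -c "
from h import *
look(2)"
```

```text
5.35 [  0.4764 118.93  ] [-0.3    -0.2993 -0.3025]
5.45 [  0.4781 118.9306] [-0.2995 -0.2981 -0.2867]
F [ 4.1 -0.2 -5.8] 5.55 20.231085643172264 [-0.02 -0.61  0.04]
```

Emit:
drive_tool(
  deltas=[
    [[0, 0.14, -0.11, 0, 0], [0, 0.14, -0.11, 0, 0], [0, 0.14, -0.11, 0, 0], [0, 0.14, -0.11, 0, 0], [0, 0.14, -0.11, 0, 0], [0, 0.14, -0.1, 0, 0], [0, 0.14, -0.1, 0, 0], [0, 0.14, -0.1, 0, 0], [0, 0.14, -0.09, 0, 0], [0, 0.14, -0.09, 0, 0]],
  ],
)

```text
t: 6.55
tcp_pos: [502.2, 139.8, 255.0]
tcp_rot: [0.0, 0.994, 0.112, 0.0]
contact_force: [5.3, 0.3, -8.8]
gripper_width: 20.9
finger_force: 20.4
```

```bash
python3 -c "
from h import *
look(2)
rows(np.linspace(.605,.685,11)); rows(np.linspace(.605,.705,11))"
```

```text
6.55 [  0.6218 119.3016] [-0.2993 -0.2993 -0.2966]
6.65 [  0.6226 119.3077] [-0.2996 -0.2995 -0.2909]
F [ 5.8 -0.3 -8.1] 6.75 20.41095659136772 [-0.04 -1.01  0.02]
[[0, 0.08, -0.05, 0, 0], [0, 0.08, -0.05, 0, 0], [0, 0.09, -0.05, 0, 0], [0, 0.08, -0.04, 0, 0], [0, 0.09, -0.05, 0, 0], [0, 0.08, -0.05, 0, 0], [0, 0.08, -0.04, 0, 0], [0, 0.09, -0.05, 0, 0], [0, 0.08, -0.04, 0, 0], [0, 0.09, -0.05, 0, 0]]
[[0, 0.1, -0.06, 0, 0], [0, 0.11, -0.06, 0, 0], [0, 0.1, -0.06, 0, 0], [0, 0.11, -0.06, 0, 0], [0, 0.1, -0.06, 0, 0], [0, 0.11, -0.06, 0, 0], [0, 0.1, -0.05, 0, 0], [0, 0.11, -0.06, 0, 0], [0, 0.11, -0.05, 0, 0], [0, 0.11, -0.05, 0, 0]]
```

Emit:
drive_tool(
  deltas=[
    [[0, 0.08, -0.05, 0, 0], [0, 0.08, -0.05, 0, 0], [0, 0.09, -0.05, 0, 0], [0, 0.08, -0.04, 0, 0], [0, 0.09, -0.05, 0, 0], [0, 0.08, -0.05, 0, 0], [0, 0.08, -0.04, 0, 0], [0, 0.09, -0.05, 0, 0], [0, 0.08, -0.04, 0, 0], [0, 0.09, -0.05, 0, 0]],
  ],
)

```text
t: 7.75
tcp_pos: [504.0, 131.9, 259.5]
tcp_rot: [-0.0, 0.994, 0.113, 0.0]
contact_force: [5.5, 0.3, -9.4]
gripper_width: 20.8
finger_force: 20.5
```

```bash
python3 -c "
from h import *
look(2)
rows(np.linspace(.685,.765,11))"
```

```text
7.75 [  0.6996 119.4597] [-0.2997 -0.2993 -0.2806]
7.85 [  0.7004 119.4623] [-0.2994 -0.3003 -0.2949]
F [ 6.1  0.4 -9.7] 7.95 20.471029579639435 [ 0.07 -1.17  0.02]
[[0, 0.09, -0.04, 0, 0], [0, 0.08, -0.04, 0, 0], [0, 0.09, -0.05, 0, 0], [0, 0.09, -0.04, 0, 0], [0, 0.08, -0.04, 0, 0], [0, 0.09, -0.04, 0, 0], [0, 0.09, -0.03, 0, 0], [0, 0.09, -0.04, 0, 0], [0, 0.09, -0.04, 0, 0], [0, 0.08, -0.04, 0, 0]]
```

Emit:
drive_tool(
  deltas=[
    [[0, 0.09, -0.04, 0, 0], [0, 0.08, -0.04, 0, 0], [0, 0.09, -0.05, 0, 0], [0, 0.09, -0.04, 0, 0], [0, 0.08, -0.04, 0, 0], [0, 0.09, -0.04, 0, 0], [0, 0.09, -0.03, 0, 0], [0, 0.09, -0.04, 0, 0], [0, 0.09, -0.04, 0, 0], [0, 0.08, -0.04, 0, 0]],
  ],
)

```text
t: 8.95
tcp_pos: [505.9, 123.7, 263.4]
tcp_rot: [-0.0, 0.994, 0.113, 0.0]
contact_force: [6.2, -0.0, -10.0]
gripper_width: 21.0
finger_force: 20.6
```

```bash
python3 -c "
from h import *
look(2)
rows(np.linspace(.765,.845,11))"
```

```text
8.95 [  0.7771 119.6669] [-0.2997 -0.3003 -0.2749]
9.05 [  0.7779 119.6696] [-0.3001 -0.2993 -0.2953]
F [  5.1   0.4 -10.1] 9.15 20.530332550406456 [ 0.19 -1.18  0.05]
[[0, 0.09, -0.04, 0, 0], [0, 0.09, -0.03, 0, 0], [0, 0.09, -0.04, 0, 0], [0, 0.09, -0.03, 0, 0], [0, 0.09, -0.03, 0, 0], [0, 0.09, -0.03, 0, 0], [0, 0.09, -0.04, 0, 0], [0, 0.09, -0.03, 0, 0], [0, 0.09, -0.03, 0, 0], [0, 0.09, -0.03, 0, 0]]
```

Emit:
drive_tool(
  deltas=[
    [[0, 0.09, -0.04, 0, 0], [0, 0.09, -0.03, 0, 0], [0, 0.09, -0.04, 0, 0], [0, 0.09, -0.03, 0, 0], [0, 0.09, -0.03, 0, 0], [0, 0.09, -0.03, 0, 0], [0, 0.09, -0.04, 0, 0], [0, 0.09, -0.03, 0, 0], [0, 0.09, -0.03, 0, 0], [0, 0.09, -0.03, 0, 0]],
  ],
)

```text
t: 10.15
tcp_pos: [507.9, 115.4, 266.6]
tcp_rot: [-0.001, 0.994, 0.113, 0.0]
contact_force: [5.7, 2.0, -11.9]
gripper_width: 21.0
finger_force: 20.6
```

```bash
python3 -c "
from h import *
look(2)
rows(np.linspace(.845,.925,11))"
```

```text
10.15 [  0.8538 119.8445] [-0.2997 -0.2988 -0.2992]
10.25 [  0.8546 119.8659] [-0.2997 -0.2988 -0.3042]
F [  5.5   0.9 -12. ] 10.35 20.581292510032654 [ 0.27 -1.17 -0.03]
[[0, 0.09, -0.03, 0, 0], [0, 0.09, -0.03, 0, 0], [0, 0.1, -0.02, 0, 0], [0, 0.09, -0.03, 0, 0], [0, 0.09, -0.03, 0, 0], [0, 0.09, -0.02, 0, 0], [0, 0.1, -0.02, 0, 0], [0, 0.09, -0.03, 0, 0], [0, 0.09, -0.02, 0, 0], [0, 0.1, -0.02, 0, 0]]
```

Emit:
drive_tool(
  deltas=[
    [[0, 0.09, -0.03, 0, 0], [0, 0.09, -0.03, 0, 0], [0, 0.1, -0.02, 0, 0], [0, 0.09, -0.03, 0, 0], [0, 0.09, -0.03, 0, 0], [0, 0.09, -0.02, 0, 0], [0, 0.1, -0.02, 0, 0], [0, 0.09, -0.03, 0, 0], [0, 0.09, -0.02, 0, 0], [0, 0.1, -0.02, 0, 0]],
  ],
)

```text
t: 11.35
tcp_pos: [509.9, 106.9, 269.1]
tcp_rot: [-0.001, 0.994, 0.113, 0.0]
contact_force: [6.0, 2.7, -12.2]
gripper_width: 20.9
finger_force: 20.6
```

```bash
python3 -c "
from h import *
look(2)
rows(np.linspace(.925,1.005,11))"
```

```text
11.35 [  0.9295 120.0105] [-0.2996 -0.2993 -0.3025]
11.45 [  0.9306 120.0586] [-0.2999 -0.2993 -0.2977]
F [  5.7   2.6 -10.8] 11.55 20.587671473622322 [ 0.45 -1.14  0.03]
[[0, 0.09, -0.02, 0, 0], [0, 0.1, -0.02, 0, 0], [0, 0.09, -0.02, 0, 0], [0, 0.1, -0.02, 0, 0], [0, 0.09, -0.02, 0, 0], [0, 0.09, -0.02, 0, 0], [0, 0.1, -0.01, 0, 0], [0, 0.09, -0.02, 0, 0], [0, 0.1, -0.01, 0, 0], [0, 0.09, -0.02, 0, 0]]
```

Emit:
drive_tool(
  deltas=[
    [[0, 0.09, -0.02, 0, 0], [0, 0.1, -0.02, 0, 0], [0, 0.09, -0.02, 0, 0], [0, 0.1, -0.02, 0, 0], [0, 0.09, -0.02, 0, 0], [0, 0.09, -0.02, 0, 0], [0, 0.1, -0.01, 0, 0], [0, 0.09, -0.02, 0, 0], [0, 0.1, -0.01, 0, 0], [0, 0.09, -0.02, 0, 0]],
  ],
)

```text
t: 12.55
tcp_pos: [512.0, 98.3, 270.9]
tcp_rot: [-0.001, 0.994, 0.113, 0.0]
contact_force: [6.1, 3.5, -12.5]
gripper_width: 21.0
finger_force: 20.6
```

```bash
python3 -c "
from h import *
look(2)
rows(np.linspace(1.005,1.085,11))"
```

```text
12.55 [  1.0047 120.2002] [-0.2997 -0.2993 -0.308 ]
12.65 [  1.0058 120.1959] [-0.2992 -0.2993 -0.2953]
F [  6.4   3.3 -11. ] 12.75 20.584747195243835 [ 0.72 -1.15 -0.05]
[[0, 0.1, -0.01, 0, 0], [0, 0.09, -0.02, 0, 0], [0, 0.1, -0.01, 0, 0], [0, 0.09, -0.01, 0, 0], [0, 0.1, -0.01, 0, 0], [0, 0.09, -0.01, 0, 0], [0, 0.1, -0.01, 0, 0], [0, 0.09, -0.01, 0, 0], [0, 0.1, 0.0, 0, 0], [0, 0.09, -0.01, 0, 0]]
```

Emit:
drive_tool(
  deltas=[
    [[0, 0.1, -0.01, 0, 0], [0, 0.09, -0.02, 0, 0], [0, 0.1, -0.01, 0, 0], [0, 0.09, -0.01, 0, 0], [0, 0.1, -0.01, 0, 0], [0, 0.09, -0.01, 0, 0], [0, 0.1, -0.01, 0, 0], [0, 0.09, -0.01, 0, 0], [0, 0.1, 0, 0, 0], [0, 0.09, -0.01, 0, 0]],
  ],
)

```text
t: 13.75
tcp_pos: [514.0, 89.6, 272.1]
tcp_rot: [-0.002, 0.994, 0.114, 0.0]
contact_force: [5.1, 4.8, -10.7]
gripper_width: 20.7
finger_force: 20.5
```

```bash
python3 -c "
from h import *
look(2)
rows(np.linspace(1.085,1.145,11))"
```

```text
13.75 [  1.0793 120.3692] [-0.2986 -0.2983 -0.2945]
13.85 [  1.0803 120.352 ] [-0.2968 -0.2934 -0.2933]
F [  5.4   3.  -11.2] 13.95 20.529560297727585 [ 0.87 -1.04 -0.01]
[[0, 0.07, -0.0, 0, 0], [0, 0.07, -0.01, 0, 0], [0, 0.08, 0.0, 0, 0], [0, 0.07, -0.01, 0, 0], [0, 0.07, 0.0, 0, 0], [0, 0.07, 0.0, 0, 0], [0, 0.07, 0.0, 0, 0], [0, 0.08, 0.0, 0, 0], [0, 0.07, -0.01, 0, 0], [0, 0.07, 0.0, 0, 0]]
```

```bash
cat > ctl.py <<'E'
from h import *
from scipy.optimize import least_squares
C=.13; DT=.01; P0=np.array([1.06,2.2,5.83]); SP=np.array([.03,1.5,.5]); THNOW=lambda: json.load(open('cmd.json'))
def sim(x,v,th,p,contact=False):
    X=np.empty(len(th)+1);X[0]=x;Vv=X.copy();Vv[0]=v
    for i,u in enumerate(th):
        v+=DT*(p[2]*(u-p[0])+p[1]*x-C*v); x+=DT*v
        if contact and x<0: x=v=0.
        X[i+1]=x;Vv[i+1]=v
    return X,Vv
def traj(t0,t1):
    k=np.array(json.load(open('cmd.json'))); L=np.array(json.load(open('log.json')))
    off=L[:,1]-np.interp(L[:,0],k[:,0],k[:,1]); t=np.arange(t0+DT/2,t1,DT)
    return np.interp(t,k[:,0],k[:,1])+np.interp(t,L[:,0],off), off[-1]
def est(ts,now,contact):
    """fit window from ts; returns params, x, v now (x=b+.3)"""
    L=np.array(json.load(open('log.json'))); L=L[L[:,0]>=ts-1e-6]
    th,off=traj(ts,now)
    tt=np.r_[L[:,0],L[:,0]+.05]; zz=np.r_[L[:,2],L[:,3]]+.3; sg=np.r_[np.full(len(L),.0015),np.full(len(L),.0025)]
    ok=np.isfinite(zz); tt,zz,sg=tt[ok],zz[ok],sg[ok]; g=ts+DT*np.arange(len(th)+1)
    pr=json.load(open('par.json')) if os.path.exists('par.json') else [P0.tolist(),SP.tolist()]
    def f(q):
        X,_=sim(q[3],q[4],th,q[:3],contact); return np.r_[(np.interp(tt,g,X)-zz)/sg,(q[:3]-pr[0])/pr[1],(q[3:]-[z0,0])/([1e-3,1e-3] if contact else [.02,.3])]
    z0=0 if contact else zz[np.argmin(tt)]
    r=least_squares(f,np.r_[pr[0],z0,0],loss='soft_l1',x_scale=[.01,.5,.5,.01,.05]); q=r.x
    cov=np.linalg.pinv(r.jac.T@r.jac); X,Vv=sim(q[3],q[4],th,q[:3],contact)
    print('par',q[:3].round(4),'+-',np.sqrt(np.diag(cov))[:3].round(3),'level th',round(q[0]-.3*q[1]/q[2],3),'x0v0',q[3:].round(4),'res',(np.interp(tt,g,X)-zz).round(4)[-10:])
    print('NOW b %.4f v %.4f'%(X[-1]-.3,Vv[-1]))
    return q[:3],X[-1],Vv[-1],off
def plan(now,p,x,v,off,ref,hold=.2,wd=.05,ncall=3):
    """ref(t)->(b) ; prints 10 rows, appends command knots"""
    k=json.load(open('cmd.json')); th0=k[-1][1]+off
    n=10*ncall; kt=np.array([c*(1+hold)+.1*(i+1) for c in range(ncall) for i in range(10)])
    T=ncall*(1+hold); t=np.arange(DT/2,T,DT)
    th=lambda u: np.interp(t,np.r_[0,kt],np.r_[th0,u])
    s=lambda u: np.r_[sim(x,v,th(u),p)]
    tg=DT*np.arange(len(t)+1); rb=ref(tg)+.3; rv=np.gradient(rb,DT)
    def res(u):
        X,Vv=sim(x,v,th(u),p); return np.r_[(X-rb)[::5],.5*(Vv-rv)[::5],wd*np.diff(np.r_[th0,u])/.1]
    u0=np.full(n,th0); r0=res(u0); J=np.array([res(u0+np.eye(n)[i])-r0 for i in range(n)]).T
    u=u0+np.linalg.lstsq(J,-r0,rcond=None)[0]; X,Vv=sim(x,v,th(u),p)
    print('u',u[:10].round(3)); print('pred b',(X-.3)[::20].round(3),'v',Vv[::20].round(3))
    e=np.interp(tg,tg,X)[int(round((1+hold)/DT))]-.3; print('b at next end %.3f'%e)
    rows(np.r_[k[-1][1],u[:10]-off])
    k+= [[now,k[-1][1]]]+[[now+.1*(i+1),float(u[i]-off)] for i in range(10)]; json.dump(k,open('cmd.json','w'))
    json.dump([now,X.tolist()],open('pred.json','w'))
def glide(x,v,b1,T):
    """quintic from b=x-.3,v to b1 at rest at T"""
    b=x-.3; A=np.array([[T**3,T**4,T**5],[3*T**2,4*T**3,5*T**4],[6*T,12*T**2,20*T**3]]); c=np.linalg.solve(A,[b1-b-v*T,-v,0])
    return lambda t:(lambda s:b+v*s+c[0]*s**3+c[1]*s**4+c[2]*s**5)(np.minimum(t,T))
E
cat > k0.py <<'E'
import json
ts=[(5.55,.46),(6.55,.605),(6.75,.605),(7.75,.685),(7.95,.685),(8.95,.765),(9.15,.765),(10.15,.845),(10.35,.845),(11.35,.925),(11.55,.925),(12.55,1.005),(12.75,1.005),(13.75,1.085)]
json.dump(ts,open('cmd.json','w'))
E
python3 k0.py
python3 - <<'E'
from ctl import *
now=sensors.observe()['t']; p,x,v,off=est(12.55,now,True)
plan(now,p,x,v,off,glide(x,v,0,3.6))
E
```

```text
par [1.0596 2.2086 5.8363] +- [0.003 1.5   0.5  ] level th 0.946 x0v0 [0.0001 0.    ] res [-0.0002 -0.0008  0.      0.0004 -0.0007 -0.0007  0.0006 -0.0015]
NOW b -0.2930 v 0.0400
u [1.06  1.055 1.058 1.061 1.063 1.062 1.06  1.057 1.052 1.045]
pred b [-0.293 -0.284 -0.273 -0.261 -0.245 -0.225 -0.203 -0.178 -0.151 -0.124
 -0.097 -0.072 -0.051 -0.033 -0.018 -0.009 -0.003 -0.    -0.   ] v [ 0.04   0.049  0.055  0.07   0.089  0.105  0.118  0.131  0.136  0.135
  0.13   0.117  0.1    0.083  0.061  0.039  0.02   0.007 -0.002]
b at next end -0.203
[[0, -0.25, 0.02, 0, 0], [0, -0.05, 0.0, 0, 0], [0, 0.03, 0.0, 0, 0], [0, 0.04, 0.0, 0, 0], [0, 0.02, 0.0, 0, 0], [0, -0.01, 0.0, 0, 0], [0, -0.02, 0.0, 0, 0], [0, -0.04, 0.0, 0, 0], [0, -0.06, 0.01, 0, 0], [0, -0.09, 0.01, 0, 0]]
```

Emit:
drive_tool(
  deltas=[
    [[0, -0.25, 0.02, 0, 0], [0, -0.05, 0, 0, 0], [0, 0.03, 0, 0, 0], [0, 0.04, 0, 0, 0], [0, 0.02, 0, 0, 0], [0, -0.01, 0, 0, 0], [0, -0.02, 0, 0, 0], [0, -0.04, 0, 0, 0], [0, -0.06, 0.01, 0, 0], [0, -0.09, 0.01, 0, 0]],
  ],
)

```text
t: 14.95
tcp_pos: [513.1, 93.4, 271.6]
tcp_rot: [-0.001, 0.994, 0.113, 0.0]
contact_force: [5.2, 4.5, -11.7]
gripper_width: 20.9
finger_force: 20.5
```

```bash
cat > step.py <<'E'
import sys
from ctl import *
# step.py window_start contact target glideT npairs
ts,con,b1,T,n=[float(a) for a in sys.argv[1:6]]
t0,X=json.load(open('pred.json')); look(int(n),X[100]-.3)
now=sensors.observe()['t']; p,x,v,off=est(ts,now,bool(con))
plan(now,p,x,v,off,glide(x,v,b1,T),hold=.1*n)
E
python3 step.py 12.55 1 0 2.6 2
```

```text
14.95 [  1.0462 120.2741] [-0.2462 -0.2404 -0.2231]
15.05 [  1.0448 120.2429] [-0.2396 -0.2326 -0.2138]
F [  6.9   4.  -12.1] 15.15 20.542394667863846 [ 0.74 -1.09  0.05]
par [1.0622 2.1182 5.8142] +- [0.002 1.007 0.498] level th 0.953 x0v0 [0.0001 0.    ] res [-0.0005 -0.0005  0.0005  0.001  -0.0007 -0.0007 -0.     -0.0027 -0.0018
 -0.0025]
NOW b -0.2314 v 0.0740
u [1.042 1.042 1.042 1.042 1.039 1.035 1.03  1.023 1.014 1.002]
pred b [-0.231 -0.216 -0.198 -0.177 -0.153 -0.126 -0.099 -0.072 -0.048 -0.028
 -0.014 -0.005 -0.001  0.     0.    -0.    -0.    -0.    -0.   ] v [ 0.074  0.082  0.095  0.113  0.129  0.136  0.135  0.13   0.113  0.088
  0.059  0.031  0.012  0.    -0.001 -0.     0.     0.    -0.   ]
b at next end -0.099
[[0, -0.03, 0.0, 0, 0], [0, 0.0, 0.0, 0, 0], [0, 0.0, 0.0, 0, 0], [0, -0.01, 0.0, 0, 0], [0, -0.03, 0.01, 0, 0], [0, -0.04, 0.0, 0, 0], [0, -0.06, 0.01, 0, 0], [0, -0.08, 0.01, 0, 0], [0, -0.11, 0.01, 0, 0], [0, -0.15, 0.02, 0, 0]]
```

Emit:
drive_tool(
  deltas=[
    [[0, -0.03, 0, 0, 0], [0, 0, 0, 0, 0], [0, 0, 0, 0, 0], [0, -0.01, 0, 0, 0], [0, -0.03, 0.01, 0, 0], [0, -0.04, 0, 0, 0], [0, -0.06, 0.01, 0, 0], [0, -0.08, 0.01, 0, 0], [0, -0.11, 0.01, 0, 0], [0, -0.15, 0.02, 0, 0]],
  ],
)

```text
t: 16.15
tcp_pos: [512.0, 98.1, 271.0]
tcp_rot: [-0.001, 0.994, 0.113, 0.0]
contact_force: [5.6, 3.1, -11.4]
gripper_width: 21.1
finger_force: 20.6
```

```bash
python3 step.py 12.55 1 0 1.6 2
```

```text
16.15 [  1.0062 120.2038] [-0.187  -0.1819 -0.1824]
16.25 [  1.0044 120.2042] [-0.1863 -0.1813 -0.1102]
F [  5.6   3.3 -11. ] 16.35 20.57216875255108 [ 0.66 -1.05  0.04]
par [  1.6174 -33.8206  -2.6116] +- [2.106 4.414 9.993] level th -2.268 x0v0 [-0.0002 -0.    ] res [-0.042  -0.0323  0.0009  0.015   0.0292  0.0477 -0.0016  0.0074 -0.0407
 -0.0363]
NOW b -0.2196 v -0.0613
u [ 0.664  0.479  0.389  0.32   0.214  0.045 -0.189 -0.477 -0.813 -1.185]
pred b [-0.22  -0.239 -0.229 -0.183 -0.129 -0.085 -0.047 -0.031 -0.029 -0.024
 -0.017 -0.012 -0.009 -0.008 -0.007 -0.006 -0.004 -0.004 -0.004] v [-0.061 -0.062  0.155  0.272  0.247  0.213  0.146  0.025  0.012  0.034
  0.031  0.019  0.011  0.003  0.006  0.008  0.005  0.001 -0.002]
b at next end -0.047
[[0, -3.87, 1.26, 0, 0], [0, -1.86, 1.21, 0, 0], [0, -0.81, 0.7, 0, 0], [0, -0.58, 0.6, 0, 0], [0, -0.81, 0.98, 0, 0], [0, -1.06, 1.73, 0, 0], [0, -0.96, 2.62, 0, 0], [0, -0.3, 3.44, 0, 0], [0, 0.88, 3.91, 0, 0], [0, 2.43, 3.72, 0, 0]]
```

```bash
cat > fix.py <<'E'
s=open('ctl.py').read()
s=s.replace("r=least_squares(f,np.r_[pr[0],z0,0],loss='soft_l1',","r=least_squares(f,np.r_[pr[0],z0,.03],bounds=([.9,.2,4.5,-.01,-.4],[1.2,5.5,7,.6,.4]) if not contact else (-np.inf,np.inf),")
open('ctl.py','w').write(s)
import json
k=json.load(open('cmd.json'))[:-11]; json.dump(k,open('cmd.json','w')); print(k[-1])
E
python3 fix.py
python3 - <<'E'
from ctl import *
L=np.array(json.load(open('log.json'))); print(L[-6:].round(4))
now=sensors.observe()['t']
for ts in (13.75,14.95): q=est(ts,now,False); print(q)
E
```

```text
[16.15, 1.0063299272011905]
[[13.75    1.0793 -0.2986 -0.2983]
 [13.85    1.0803 -0.2968 -0.2934]
 [14.95    1.0462 -0.2462 -0.2404]
 [15.05    1.0448 -0.2396 -0.2326]
 [16.15    1.0062 -0.187  -0.1819]
 [16.25    1.0044 -0.1863 -0.1813]]
par [1.064  1.5793 5.8322] +- [0.005 0.535 0.494] level th 0.983 x0v0 [0.0011 0.0212] res [ 0.0014  0.0004  0.0007  0.0017  0.0006 -0.0013 -0.0016 -0.0039 -0.0033
 -0.0031]
NOW b -0.1846 v -0.0075
(array([1.06403375, 1.57929457, 5.83221059]), np.float64(0.11539296160162507), np.float64(-0.007478948580775521), np.float64(-0.001923547983414986))
par [1.079  2.3909 5.7982] +- [0.017 1.055 0.495] level th 0.955 x0v0 [0.0545 0.0707] res [ 0.0007  0.0008  0.0009  0.0017 -0.0017 -0.0031 -0.0033 -0.0032]
NOW b -0.1848 v -0.0079
(array([1.07898003, 2.39086778, 5.79818973]), np.float64(0.11524816846652118), np.float64(-0.007893052677663945), np.float64(-0.001923547983414986))
```

```bash
sed -i 's/zz=np.r_\[L\[:,2\],L\[:,3\]\]+.3/zz=np.r_[L[:,2]+.3,(L[:,3]+.3)*.96]/' ctl.py
python3 - <<'E'
from ctl import *
now=sensors.observe()['t']; p,x,v,off=est(13.75,now,False)
plan(now,p,x,v,off,glide(x,v,0,2.8))
E
```

```text
par [1.0619 1.3923 5.8674] +- [0.005 0.525 0.494] level th 0.991 x0v0 [0.0013 0.0153] res [ 0.0007 -0.0001 -0.0002  0.0002  0.0006 -0.0015  0.0002 -0.0017  0.0002
 -0.0001]
NOW b -0.1867 v -0.0144
u [1.045 1.06  1.064 1.063 1.062 1.061 1.06  1.057 1.052 1.044]
pred b [-0.187 -0.19  -0.189 -0.182 -0.168 -0.149 -0.126 -0.1   -0.074 -0.049
 -0.029 -0.014 -0.005 -0.001  0.    -0.    -0.    -0.    -0.   ] v [-0.014 -0.01   0.021  0.052  0.083  0.107  0.123  0.133  0.128  0.113
  0.09   0.061  0.033  0.011  0.001 -0.001 -0.     0.     0.   ]
b at next end -0.126
[[0, 0.48, -0.06, 0, 0], [0, 0.19, -0.02, 0, 0], [0, 0.04, 0.0, 0, 0], [0, -0.01, 0.0, 0, 0], [0, -0.01, 0.0, 0, 0], [0, -0.01, 0.0, 0, 0], [0, -0.02, 0.0, 0, 0], [0, -0.03, 0.01, 0, 0], [0, -0.06, 0.0, 0, 0], [0, -0.1, 0.01, 0, 0]]
```

Emit:
drive_tool(
  deltas=[
    [[0, 0.48, -0.06, 0, 0], [0, 0.19, -0.02, 0, 0], [0, 0.04, 0, 0, 0], [0, -0.01, 0, 0, 0], [0, -0.01, 0, 0, 0], [0, -0.01, 0, 0, 0], [0, -0.02, 0, 0, 0], [0, -0.03, 0.01, 0, 0], [0, -0.06, 0, 0, 0], [0, -0.1, 0.01, 0, 0]],
  ],
)

```text
t: 17.35
tcp_pos: [513.0, 93.6, 271.6]
tcp_rot: [-0.001, 0.994, 0.113, 0.0]
contact_force: [5.5, 4.6, -10.4]
gripper_width: 20.7
finger_force: 20.6
```

```bash
python3 step.py 14.95 0 0 2.2 2
```

```text
17.35 [  1.0446 120.2674] [-0.1291 -0.1096 -0.0504]
17.45 [  1.0429 120.2664] [-0.1147 -0.0965 -0.0459]
F [  6.1   3.5 -11. ] 17.55 20.550920739769936 [ 0.69 -1.1   0.01]
par [1.0717 2.0107 5.7788] +- [0.012 0.611 0.475] level th 0.967 x0v0 [0.0542 0.0635] res [-0.0004  0.0005  0.0001  0.0014  0.0001 -0.0015  0.0002  0.0004 -0.0042
 -0.0002]
NOW b -0.0958 v 0.1848
u [0.985 0.958 0.947 0.942 0.937 0.934 0.931 0.931 0.933 0.938]
pred b [-0.096 -0.058 -0.027 -0.005  0.009  0.015  0.015  0.012  0.007  0.003
  0.001 -0.    -0.     0.     0.     0.     0.     0.     0.   ] v [ 0.185  0.178  0.135  0.091  0.049  0.015 -0.009 -0.024 -0.024 -0.016
 -0.006 -0.001  0.     0.    -0.    -0.    -0.    -0.     0.   ]
b at next end 0.015
[[0, -0.69, 0.09, 0, 0], [0, -0.32, 0.06, 0, 0], [0, -0.13, 0.02, 0, 0], [0, -0.06, 0.02, 0, 0], [0, -0.05, 0.01, 0, 0], [0, -0.04, 0.01, 0, 0], [0, -0.03, 0.0, 0, 0], [0, 0.0, 0.01, 0, 0], [0, 0.02, -0.01, 0, 0], [0, 0.06, -0.01, 0, 0]]
```

Emit:
drive_tool(
  deltas=[
    [[0, -0.69, 0.09, 0, 0], [0, -0.32, 0.06, 0, 0], [0, -0.13, 0.02, 0, 0], [0, -0.06, 0.02, 0, 0], [0, -0.05, 0.01, 0, 0], [0, -0.04, 0.01, 0, 0], [0, -0.03, 0, 0, 0], [0, 0, 0.01, 0, 0], [0, 0.02, -0.01, 0, 0], [0, 0.06, -0.01, 0, 0]],
  ],
)

```text
t: 18.55
tcp_pos: [510.4, 104.9, 269.6]
tcp_rot: [-0.001, 0.994, 0.113, 0.0]
contact_force: [6.1, 2.9, -11.5]
gripper_width: 20.8
finger_force: 20.5
```

```bash
python3 step.py 14.95 0 0 1.6 2; python3 -c "
from ctl import *
est(16.15,sensors.observe()['t'],False)"
```

```text
18.55 [  0.9469 120.0697] [0.0624 0.0822 0.0852]
18.65 [  0.9484 120.0726] [0.0776 0.1017 0.0952]
F [  6.    1.4 -11.5] 18.75 20.542234182357788 [ 0.28 -1.22  0.05]
par [1.0788 2.2633 5.4912] +- [0.002 0.1   0.398] level th 0.955 x0v0 [0.0539 0.0698] res [ 0.0005 -0.0007  0.0001 -0.0011  0.0002  0.0004 -0.0044 -0.0003  0.0028
 -0.0014]
NOW b 0.0920 v 0.1581
u [0.859 0.811 0.791 0.79  0.802 0.823 0.852 0.888 0.929 0.975]
pred b [ 0.092  0.121  0.13   0.116  0.085  0.049  0.021  0.005 -0.    -0.
  0.     0.     0.     0.     0.     0.     0.     0.     0.   ] v [ 0.158  0.108 -0.01  -0.118 -0.178 -0.17  -0.115 -0.051 -0.007  0.003
  0.001 -0.    -0.    -0.    -0.    -0.    -0.    -0.    -0.   ]
b at next end 0.021
[[0, -1.04, 0.27, 0, 0], [0, -0.54, 0.18, 0, 0], [0, -0.22, 0.08, 0, 0], [0, -0.02, 0.01, 0, 0], [0, 0.13, -0.05, 0, 0], [0, 0.24, -0.09, 0, 0], [0, 0.34, -0.11, 0, 0], [0, 0.41, -0.12, 0, 0], [0, 0.48, -0.12, 0, 0], [0, 0.54, -0.11, 0, 0]]
par [1.0832 2.4324 5.6371] +- [0.008 0.319 0.471] level th 0.954 x0v0 [0.1123 0.0294] res [ 0.0001  0.0012  0.0001 -0.0006  0.0001  0.0008 -0.0043 -0.0003  0.0027
 -0.0009]
NOW b 0.0928 v 0.1655
```

Emit:
drive_tool(
  deltas=[
    [[0, -1.04, 0.27, 0, 0], [0, -0.54, 0.18, 0, 0], [0, -0.22, 0.08, 0, 0], [0, -0.02, 0.01, 0, 0], [0, 0.13, -0.05, 0, 0], [0, 0.24, -0.09, 0, 0], [0, 0.34, -0.11, 0, 0], [0, 0.41, -0.12, 0, 0], [0, 0.48, -0.12, 0, 0], [0, 0.54, -0.11, 0, 0]],
  ],
)

```text
t: 19.75
tcp_pos: [511.1, 101.9, 270.2]
tcp_rot: [-0.001, 0.994, 0.113, 0.0]
contact_force: [6.5, 1.2, -10.7]
gripper_width: 21.0
finger_force: 20.5
```

```bash
python3 step.py 16.15 0 0 1.6 2; python3 -c "
from ctl import *
est(17.35,sensors.observe()['t'],False)"
```

```text
19.75 [  0.9733 120.1077] [0.1965 0.3025 0.183 ]
19.85 [  0.979  120.1186] [0.2134 0.3214 0.2154]
F [  6.    1.8 -10.3] 19.95 20.524556413292885 [ 0.29 -1.21  0.  ]
par [1.111  3.8679 7.    ] +- [0.002 0.248 0.4  ] level th 0.945 x0v0 [0.1101 0.0757] res [ 0.016   0.0228  0.      0.0038 -0.0038 -0.0008  0.0004  0.0004 -0.0554
 -0.0443]
NOW b 0.2710 v 0.4015
u [0.647 0.517 0.488 0.503 0.539 0.593 0.663 0.747 0.847 0.964]
pred b [ 0.271  0.349  0.369  0.326  0.238  0.136  0.057  0.012 -0.     0.
  0.001  0.     0.     0.     0.     0.     0.     0.     0.   ] v [ 0.402  0.285 -0.061 -0.345 -0.502 -0.475 -0.319 -0.136 -0.015  0.005
  0.    -0.001 -0.001 -0.    -0.    -0.    -0.    -0.    -0.   ]
b at next end 0.057
[[0, -3.73, 1.35, 0, 0], [0, -1.3, 0.86, 0, 0], [0, -0.28, 0.21, 0, 0], [0, 0.14, -0.11, 0, 0], [0, 0.36, -0.26, 0, 0], [0, 0.53, -0.36, 0, 0], [0, 0.72, -0.43, 0, 0], [0, 0.91, -0.44, 0, 0], [0, 1.11, -0.43, 0, 0], [0, 1.36, -0.35, 0, 0]]
par [1.1687 4.9383 7.    ] +- [0.013 0.306 0.438] level th 0.957 x0v0 [0.1684 0.2092] res [-0.0018 -0.0019  0.013   0.0241 -0.004   0.0041  0.001  -0.0013 -0.0564
 -0.0402]
NOW b 0.2784 v 0.4715
```

```bash
python3 - <<'E'
import json
k=json.load(open('cmd.json'))[:-11]; json.dump(k,open('cmd.json','w')); print(k[-1])
s=open('ctl.py').read(); s=s.replace("np.full(len(L),.0025)]","np.full(len(L),.05)]"); open('ctl.py','w').write(s)
E
python3 - <<'E'
from ctl import *
L=np.array(json.load(open('log.json'))); print(L[-10:].round(4))
now=sensors.observe()['t']
for ts in (13.75,14.95,16.15,17.35): est(ts,now,False)
E
```

```text
[19.75, 0.9682912246047385]
[[14.95    1.0462 -0.2462 -0.2404]
 [15.05    1.0448 -0.2396 -0.2326]
 [16.15    1.0062 -0.187  -0.1819]
 [16.25    1.0044 -0.1863 -0.1813]
 [17.35    1.0446 -0.1291 -0.1096]
 [17.45    1.0429 -0.1147 -0.0965]
 [18.55    0.9469  0.0624  0.0822]
 [18.65    0.9484  0.0776  0.1017]
 [19.75    0.9733  0.1965  0.3025]
 [19.85    0.979   0.2134  0.3214]]
par [1.0794 2.0365 4.5   ] +- [0.001 0.07  0.154] level th 0.944 x0v0 [-0.0016  0.0635] res [ 0.0068  0.0036 -0.0049 -0.0044 -0.0086 -0.0055  0.0058  0.0051 -0.0743
 -0.077 ]
NOW b 0.2294 v 0.2093
par [1.0866 2.2091 4.6222] +- [0.001 0.099 0.193] level th 0.943 x0v0 [0.0535 0.0751] res [-0.0001 -0.0009  0.0008  0.0014 -0.0058 -0.0031  0.0031  0.0022 -0.074
 -0.0752]
NOW b 0.2322 v 0.2293
par [1.0973 2.859  5.6287] +- [0.004 0.272 0.438] level th 0.945 x0v0 [0.1118 0.0438] res [ 0.0006 -0.0004  0.0003  0.0021 -0.0051 -0.0022  0.0029  0.0023 -0.0743
 -0.0726]
NOW b 0.2367 v 0.2734
par [1.0937 2.8974 5.8113] +- [0.014 0.316 0.469] level th 0.944 x0v0 [0.1711 0.1298] res [-0.0011  0.001   0.0006 -0.0004 -0.0049 -0.0024  0.0028  0.0024 -0.0743
 -0.0726]
NOW b 0.2369 v 0.2761
```

Run:
```python
from ctl import *
json.dump([[1.095,2.85,5.7],[.01,.3,.4]],open('par.json','w'))
now=sensors.observe()['t']; p,x,v,off=est(16.15,now,False); k=json.load(open('cmd.json'))
for T,wd in((1.6,.02),(2.0,.01),(2.4,.01)):
    json.dump(k,open('cmd.json','w')); plan(now,p,x,v,off,glide(x,v,0,T),wd=wd)
```

```text
par [1.0973 2.8541 5.6184] +- [0.003 0.179 0.29 ] level th 0.945 x0v0 [0.1118 0.0438] res [ 0.0006 -0.0004  0.0003  0.0021 -0.0051 -0.0021  0.0028  0.0022 -0.0743
 -0.0726]
NOW b 0.2367 v 0.2731
u [0.663 0.588 0.578 0.583 0.607 0.653 0.716 0.789 0.87  0.977]
pred b [0.237 0.287 0.295 0.257 0.187 0.106 0.042 0.008 0.    0.    0.    0.
 0.    0.    0.    0.    0.    0.    0.   ] v [ 0.273  0.167 -0.074 -0.283 -0.399 -0.381 -0.256 -0.096 -0.004  0.001
 -0.001 -0.    -0.    -0.    -0.    -0.    -0.    -0.    -0.   ]
b at next end 0.042
[[0, -3.56, 1.26, 0, 0], [0, -0.77, 0.46, 0, 0], [0, -0.11, 0.07, 0, 0], [0, 0.06, -0.04, 0, 0], [0, 0.24, -0.15, 0, 0], [0, 0.48, -0.28, 0, 0], [0, 0.67, -0.35, 0, 0], [0, 0.8, -0.34, 0, 0], [0, 0.92, -0.32, 0, 0], [0, 1.24, -0.31, 0, 0]]
u [0.679 0.678 0.658 0.634 0.629 0.641 0.667 0.701 0.741 0.806]
pred b [0.237 0.289 0.314 0.305 0.265 0.203 0.133 0.07  0.026 0.004 0.    0.
 0.    0.    0.    0.    0.    0.    0.   ] v [ 0.273  0.202  0.048 -0.123 -0.263 -0.342 -0.343 -0.281 -0.168 -0.055
 -0.001 -0.    -0.    -0.    -0.    -0.    -0.    -0.    -0.   ]
b at next end 0.133
[[0, -3.39, 1.17, 0, 0], [0, -0.01, 0.0, 0, 0], [0, -0.21, 0.12, 0, 0], [0, -0.26, 0.14, 0, 0], [0, -0.05, 0.03, 0, 0], [0, 0.13, -0.07, 0, 0], [0, 0.27, -0.15, 0, 0], [0, 0.37, -0.19, 0, 0], [0, 0.43, -0.2, 0, 0], [0, 0.72, -0.3, 0, 0]]
u [0.702 0.714 0.698 0.671 0.656 0.654 0.661 0.675 0.694 0.73 ]
pred b [0.237 0.291 0.325 0.334 0.317 0.276 0.22  0.158 0.098 0.049 0.017 0.003
 0.    0.    0.    0.    0.    0.    0.   ] v [ 0.273  0.225  0.116 -0.017 -0.146 -0.247 -0.302 -0.316 -0.278 -0.206
 -0.117 -0.037 -0.001 -0.    -0.    -0.    -0.    -0.    -0.   ]
b at next end 0.220
[[0, -3.15, 1.05, 0, 0], [0, 0.14, -0.07, 0, 0], [0, -0.17, 0.09, 0, 0], [0, -0.3, 0.15, 0, 0], [0, -0.15, 0.08, 0, 0], [0, -0.03, 0.02, 0, 0], [0, 0.08, -0.05, 0, 0], [0, 0.15, -0.08, 0, 0], [0, 0.2, -0.1, 0, 0], [0, 0.39, -0.19, 0, 0]]
```

```bash
cat >> ctl.py <<'E'
def vref(x,v,b1=0,g=1.,vm=.2,tau=.2):
    def f(t):
        b=x-.3; w=v; o=[]
        for _ in t:
            o.append(b); w+=DT*(-np.clip(g*(b-b1),-vm,vm)-w)/tau; b+=DT*w
        return np.array(o)
    return f
E
cat > step.py <<'E'
import sys
from ctl import *
# step.py window_start target g vm npairs(top shots)
ts,b1,g,vm,n=[float(a) for a in sys.argv[1:6]]
if n: t0,X=json.load(open('pred.json')); look(int(n),X[100]-.3)
now=sensors.observe()['t']; p,x,v,off=est(ts,now,False)
plan(now,p,x,v,off,vref(x,v,b1,g,vm),hold=.15 if 1 else 0,wd=.01)
E
python3 - <<'E'
# top-only looking: 3 top shots, 0.15 s
s=open('h.py').read()
s=s.replace("T=cams.get_image('top'); S=cams.get_image('side'); o","T=cams.get_image('top'); S=T; cv2.imwrite(f'pics/a{s[\"t\"]:.2f}.png',T); o")
open('h.py','w').write(s)
s=open('ctl.py').read()
s=s.replace("ok=np.isfinite(zz)","ok=np.isfinite(zz)&(sg<.01)"); open('ctl.py','w').write(s)
import json
k=json.load(open('cmd.json'))[:-11]; print(k[-1]); json.dump(k,open('cmd.json','w'))
E
python3 step.py 16.15 0 1 .2 0
```

```text
[19.75, 0.9682912246047385]
par [1.0972 2.851  5.6143] +- [0.003 0.179 0.29 ] level th 0.945 x0v0 [0.1118 0.0437] res [-0.0012  0.0014 -0.0003 -0.0001 -0.001   0.0009  0.0006 -0.0005]
NOW b 0.2366 v 0.2727
u [0.264 0.615 0.751 0.775 0.796 0.82  0.847 0.87  0.886 0.9  ]
pred b [0.237 0.264 0.24  0.206 0.168 0.133 0.104 0.08  0.062 0.047 0.036 0.028
 0.021 0.016 0.012 0.009 0.007 0.005] v [ 0.273 -0.05  -0.152 -0.186 -0.185 -0.161 -0.133 -0.105 -0.082 -0.064
 -0.049 -0.038 -0.029 -0.022 -0.017 -0.013 -0.01  -0.007]
b at next end 0.111
[[0, -7.2, 4.32, 0, 0], [0, 3.14, -2.77, 0, 0], [0, 1.45, -0.75, 0, 0], [0, 0.26, -0.11, 0, 0], [0, 0.24, -0.1, 0, 0], [0, 0.27, -0.1, 0, 0], [0, 0.3, -0.1, 0, 0], [0, 0.27, -0.08, 0, 0], [0, 0.18, -0.06, 0, 0], [0, 0.17, -0.04, 0, 0]]
```

Run:
```python
from ctl import *
k=json.load(open('cmd.json'))[:-11]
now=sensors.observe()['t']; p,x,v,off=est(16.15,now,False)
for wd in(.03,.05):
    json.dump(k,open('cmd.json','w')); plan(now,p,x,v,off,vref(x,v,0,1,.2,.2),hold=.15,wd=wd)
```

```text
par [1.0972 2.851  5.6143] +- [0.003 0.179 0.29 ] level th 0.945 x0v0 [0.1118 0.0437] res [-0.0012  0.0014 -0.0003 -0.0001 -0.001   0.0009  0.0006 -0.0005]
NOW b 0.2366 v 0.2727
u [0.451 0.483 0.643 0.757 0.809 0.833 0.851 0.869 0.886 0.902]
pred b [0.237 0.273 0.251 0.212 0.172 0.136 0.106 0.082 0.063 0.048 0.036 0.028
 0.021 0.016 0.012 0.009 0.007 0.005] v [ 0.273  0.018 -0.18  -0.202 -0.193 -0.167 -0.136 -0.108 -0.084 -0.065
 -0.05  -0.038 -0.029 -0.022 -0.017 -0.013 -0.01  -0.007]
b at next end 0.113
[[0, -5.65, 2.7, 0, 0], [0, 0.3, -0.24, 0, 0], [0, 1.59, -1.08, 0, 0], [0, 1.21, -0.61, 0, 0], [0, 0.59, -0.23, 0, 0], [0, 0.27, -0.1, 0, 0], [0, 0.2, -0.06, 0, 0], [0, 0.21, -0.07, 0, 0], [0, 0.19, -0.06, 0, 0], [0, 0.19, -0.05, 0, 0]]
u [0.538 0.483 0.583 0.7   0.783 0.831 0.858 0.876 0.89  0.903]
pred b [0.237 0.278 0.262 0.22  0.176 0.139 0.108 0.083 0.063 0.048 0.037 0.028
 0.021 0.016 0.012 0.009 0.007 0.006] v [ 0.273  0.067 -0.176 -0.224 -0.205 -0.172 -0.139 -0.111 -0.086 -0.066
 -0.051 -0.038 -0.029 -0.022 -0.017 -0.013 -0.01  -0.007]
b at next end 0.115
[[0, -4.83, 2.06, 0, 0], [0, -0.52, 0.4, 0, 0], [0, 0.97, -0.71, 0, 0], [0, 1.21, -0.69, 0, 0], [0, 0.91, -0.41, 0, 0], [0, 0.54, -0.2, 0, 0], [0, 0.31, -0.1, 0, 0], [0, 0.21, -0.06, 0, 0], [0, 0.16, -0.05, 0, 0], [0, 0.15, -0.04, 0, 0]]
```

```bash
python3 -c "
import json
k=json.load(open('cmd.json')); print(k[-11:]); k[-10][1]=.57; json.dump(k,open('cmd.json','w'))"
```

```text
[[19.95, 0.9682912246047385], [20.05, 0.5272406428577091], [20.15, 0.4722153098521752], [20.25, 0.5723265129830858], [20.349999999999998, 0.6888983737147546], [20.45, 0.7719521563806956], [20.55, 0.8202646479583535], [20.65, 0.8475833996694281], [20.75, 0.8652401788575532], [20.849999999999998, 0.8792819581176773], [20.95, 0.8924465622299479]]
```

Emit:
drive_tool(
  deltas=[
    [[0, -4.4, 1.77, 0, 0], [0, -0.95, 0.69, 0, 0], [0, 0.97, -0.71, 0, 0], [0, 1.21, -0.69, 0, 0], [0, 0.91, -0.41, 0, 0], [0, 0.54, -0.2, 0, 0], [0, 0.31, -0.1, 0, 0], [0, 0.21, -0.06, 0, 0], [0, 0.16, -0.05, 0, 0], [0, 0.15, -0.04, 0, 0]],
  ],
)

```text
t: 20.95
tcp_pos: [509.0, 110.7, 268.7]
tcp_rot: [-0.001, 0.994, 0.113, 0.0]
contact_force: [4.3, 3.8, -5.2]
gripper_width: 20.9
finger_force: 20.2
```

```bash
sed -i 's/wd=.01)/wd=.05)/' step.py; python3 step.py 17.35 0 1 .15 3
```

```text
20.95 [  0.8965 120.541 ] [    nan     nan -0.0506]
21.0 [  0.8985 120.5298] [    nan     nan -0.0639]
21.05 [  0.897  120.5653] [    nan     nan -0.1136]
F [ 4.6  3.3 -5.8] 21.1 20.223073437809944 [ 0.64 -0.99  0.1 ]
par [1.0971 2.8856 5.6832] +- [0.008 0.185 0.332] level th 0.945 x0v0 [0.1709 0.1347] res [-0.      0.0001 -0.001   0.0009  0.0005 -0.0004]
NOW b 0.1388 v -0.1208
u [0.875 0.879 0.893 0.907 0.917 0.924 0.928 0.931 0.933 0.935]
pred b [0.139 0.116 0.093 0.072 0.056 0.043 0.033 0.025 0.019 0.015 0.011 0.008
 0.006 0.005 0.004 0.003 0.002 0.002] v [-0.121 -0.116 -0.111 -0.093 -0.074 -0.057 -0.044 -0.034 -0.026 -0.02
 -0.015 -0.011 -0.009 -0.007 -0.005 -0.004 -0.003 -0.002]
b at next end 0.035
[[0, -0.26, 0.07, 0, 0], [0, 0.05, -0.01, 0, 0], [0, 0.17, -0.05, 0, 0], [0, 0.16, -0.04, 0, 0], [0, 0.12, -0.03, 0, 0], [0, 0.07, -0.02, 0, 0], [0, 0.05, -0.01, 0, 0], [0, 0.03, -0.01, 0, 0], [0, 0.03, 0.0, 0, 0], [0, 0.02, -0.01, 0, 0]]
```

Run:
```python
from h import *
from ctl import *
k=json.load(open('cmd.json'))[:-11]; json.dump(k,open('cmd.json','w')); print(k[-1])
im=[cv2.imread(f'pics/a{t}.png') for t in('20.95','21.05')]
c=np.hstack([cv2.resize(i[140:210,200:350],(400,187),interpolation=cv2.INTER_CUBIC) for i in im]); cv2.imwrite('pics/v1.png',c)
for b in(-.3,-.1,0,.1,.2,.3): print(b,proj(MT,PT('tip',b)).round(1),proj(MT,PT('R',b)).round(1),proj(MT,PT('L',b)).round(1))
for i in im: print([soft(i,proj(MT,PT('tip',b)),6,'red') for b in(-.3,-.2,-.1,0,.1,.2,.3)])
```

```text
[20.95, 0.8924465622299479]
-0.3 [248.2 160.6] [328.3 157.7] [218.3 191.9]
-0.1 [260.2 157.2] [330.5 161.1] [214.  189.1]
0 [266.4 155.8] [330.8 163. ] [212.7 187.5]
0.1 [272.8 154.6] [330.4 165. ] [211.9 185.8]
0.2 [279.1 153.6] [329.5 167. ] [211.7 183.8]
0.3 [285.3 152.9] [328.  169.1] [212.1 181.8]
[None, array([259.61093161, 156.80317717]), array([260.13356552, 157.05111014]), array([260.51471786, 157.11692845]), None, None, None]
[array([254., 158.]), array([256.11584447, 158.20335577]), array([256.11584447, 158.20335577]), None, None, None, None]
```

View pics/v1.png

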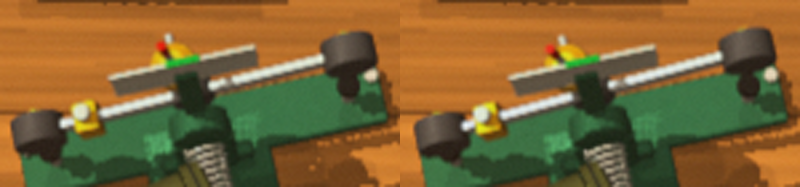

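Run:
```python
from ctl import *
bias=json.load(open('bias.json')); L=json.load(open('log.json'))
for r in L[-3:]:
    T=cv2.imread(f'pics/a{r[0]:.2f}.png'); b=beam(T,T,-.12,bias); r[2]=b[0]; r[3]=b[0]; print(r[0],b[0], feats(T,T,-.12)[0])
json.dump(L,open('log.json','w'))
L=np.array(L); now=sensors.observe()['t']
for ts in(14.95,16.15,17.35,18.55):
    th,off=traj(ts,now); D=L[(L[:,0]>=ts-1e-6)]; g=ts+DT*np.arange(len(th)+1)
    def S(q):
        x,v=q[3],q[4]; X=[x];W=[v]
        for u in th:
            f=q[2]*(u-q[0])+q[1]*x-C*v
            if x>.6: f-=4000/6*(x-.6)+8*v
            v+=DT*f;x+=DT*v;X.append(x);W.append(v)
        return np.array(X),np.array(W)
    best=None
    for k0 in(2,4):
      for a0 in(5,8):
        r=least_squares(lambda q:np.r_[(np.interp(D[:,0],g,S(q)[0])-D[:,2]-.3)/.003,(q[2]-5.8)/1.5,(q[1]-2.5)/1.5],[1.09,k0,a0,D[0,2]+.3,.05],x_scale=[.01,.5,.5,.01,.05],loss='soft_l1')
        if best is None or r.cost<best.cost: best=r
    X,W=S(best.x); print(ts,best.cost.round(1),best.x.round(3),'res',(np.interp(D[:,0],g,X)-D[:,2]-.3).round(3),'NOW',X[-1]-.3,W[-1],'max',X.max()-.3)
```

```text
20.95 -0.11162210461616952 [260.13356552 157.05111014]
21.0 -0.14434674298923575 [258.10092313 157.52449849]
21.05 -0.17738875199468448 [256.11584447 158.20335577]
14.95 184.3 [  1.683 -33.857 -15.322   0.064  -0.699] res [ 0.01  -0.022 -0.041  0.032 -0.001  0.118 -0.001  0.08  -0.061 -0.092
  0.001 -0.002  0.012] NOW -0.16484526558804555 0.1534802562862193 max 0.30547433753040815
16.15 195.5 [1.088 4.116 7.955 0.114 0.063] res [ 0.001  0.006  0.145  0.184  0.112  0.11   0.023  0.019  0.003  0.001
 -0.004] NOW -0.22076260492036798 -0.8148179939617222 max 0.32952789853164416
17.35 134.0 [1.09  3.954 5.022 0.171 0.047] res [-0.    -0.008  0.148  0.204  0.012  0.031 -0.008  0.     0.008] NOW -0.19523868891563878 -0.5291679937692473 max 0.3271139569643707
18.55 54.5 [1.091 3.649 5.852 0.366 0.11 ] res [ 0.004  0.002  0.088  0.075 -0.003  0.     0.003] NOW -0.2065537766026945 -0.651051931321841 max 0.31315904720906557
```

Emit:
drive_tool(
  deltas=[
    [[0, 4.85, -0.27, 0, 0], [0, 0, 0, 0, 0], [0, -3.35, -0.03, 0, 0], [0, 0, 0, 0, 0], [0, 0, 0, 0, 0], [0, 0, 0, 0, 0], [0, 0, 0, 0, 0], [0, 0, 0, 0, 0], [0, 0, 0, 0, 0], [0, 0, 0, 0, 0]],
  ],
)

```text
t: 22.1
tcp_pos: [512.0, 96.9, 271.5]
tcp_rot: [-0.001, 0.994, 0.114, 0.0]
contact_force: [3.8, 4.5, -4.8]
gripper_width: 20.9
finger_force: 20.1
```

Run:
```python
from h import *
s=sensors.observe(); bias=json.load(open('bias.json'))
T=cams.get_image('top');S=cams.get_image('side');T2=cams.get_image('top')
cv2.imwrite('pics/T22.png',T);cv2.imwrite('pics/S22.png',S)
print(s['t'],crank(s),beam(T,S,-.28,bias),beam(T2,S,-.28,bias),s['contact_force'])
for b in(-.3,-.2,-.1,0,.1,.2,.3): print(b,proj(MS,PT('R',b)).round(1),proj(MS,PT('tip',b)).round(1),proj(MS,PT('L',b)).round(1))
c=np.hstack([cv2.resize(S[140:290,275:415],(373,400),interpolation=cv2.INTER_CUBIC),cv2.resize(T[130:290,190:350],(400,400),interpolation=cv2.INTER_CUBIC)]); cv2.imwrite('pics/v2.png',c)
```

```text
22.1 (np.float64(1.0164195630833344), np.float64(120.62957750586196)) [        nan -0.06187117 -0.03890215] [        nan -0.06187117 -0.01493939] [ 3.84367781  4.54015959 -4.84747687]
-0.3 [378.9 219.4] [353.  158.2] [337.9 194. ]
-0.2 [379.1 224.4] [355.1 159.3] [337.6 189.6]
-0.1 [379.  229.2] [357.2 160.9] [337.5 185.4]
0 [378.7 233.7] [359.3 163. ] [337.5 181.3]
0.1 [378.2 237.8] [361.4 165.6] [337.8 177.4]
0.2 [377.4 241.6] [363.5 168.7] [338.2 173.7]
0.3 [376.5 244.9] [365.5 172.1] [338.8 170.3]
```

View pics/v2.png

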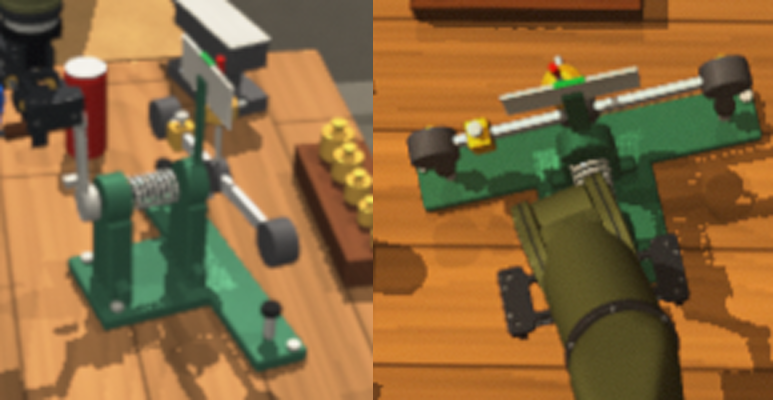

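```bash
cat >> h.py <<'E'
def soft_red(img):
    x0,y0,x1,y1=236,146,300,172; p=img[y0:y1,x0:x1].astype(float); h=cv2.cvtColor(img[y0:y1,x0:x1],cv2.COLOR_BGR2HSV)
    w=np.clip(p[...,2]-1.6*p[...,1]-20-.3*p[...,0],0,None)*((h[...,0]<9)|(h[...,0]>172)); w[p[...,2]<60]=0
    g=cv2.GaussianBlur(w,(0,0),1.5); j,i=np.unravel_index(g.argmax(),g.shape)
    yy,xx=np.mgrid[0:w.shape[0],0:w.shape[1]]; w=w*(np.hypot(yy-j,xx-i)<5)
    return np.array([(w*xx).sum(),(w*yy).sum()])/w.sum()+[x0,y0], w.sum()
def tipb(img):
    from scipy.optimize import least_squares
    q,w=soft_red(img); bi=json.load(open('bias.json'))[0]
    r=least_squares(lambda b:proj(MT,PT('tip',b[0]))+bi-q,[0]); return r.x[0],w,r.cost
def sideb(img,b0):
    return beam(img,img,b0,json.load(open('bias.json')))[1]
E
python3 - <<'E'
from h import *
print('T22',tipb(cv2.imread('pics/T22.png')))
for f in('top0','t2','a20.95','a21.00','a21.05'): print(f,tipb(cv2.imread(f'pics/{f}.png')))
s=sensors.observe(); T=cams.get_image('top'); cv2.imwrite(f'pics/T{s["t"]:.2f}.png',T); print(s['t'],tipb(T),crank(s))
S=cv2.imread('pics/S22.png'); print([sideb(S,b) for b in(-.3,-.1,0,.1)])
E
```

```text
T22 (np.float64(-0.08865326733551988), np.float64(1270.3), np.float64(0.054179010447397084))
top0 (np.float64(-0.2999052890529131), np.float64(969.2999999999998), np.float64(0.000329808588443436))
t2 (np.float64(-0.2999999999999997), np.float64(1010.0999999999999), np.float64(0.0))
a20.95 (np.float64(-0.11162210396390757), np.float64(1148.4999999999998), np.float64(0.06453672103887878))
a21.00 (np.float64(-0.14434674280527862), np.float64(1126.6), np.float64(0.08044567647112696))
a21.05 (np.float64(-0.17738875254677072), np.float64(995.3), np.float64(0.03294688631118945))
22.25 (np.float64(-0.05173547018061351), np.float64(1308.6999999999998), np.float64(0.03493638709337474)) (np.float64(1.0165668905753025), np.float64(120.62003525608355))
[np.float64(-0.061871170645805024), np.float64(-0.06187117198061097), np.float64(-0.061871170330738585), np.float64(-0.061871170330738585)]
```

Run:
```python
from ctl import *
L=json.load(open('log.json'))
L=[r for r in L if not (19.7<r[0]<19.9)]+[[19.80,.976,.2875,0]]; L.sort(); L0=[r for r in L if r[0]<20]
json.dump(L0,open('log.json','w')); json.dump([[1.09,2.8,5.8],[.02,1.2,.4]],open('par.json','w'))
for ts in(14.95,16.15,17.35): est(ts,19.85,False)
L+=[[22.10,1.0164,-.0887,0],[22.25,1.0166,-.0517,0]]; json.dump(L,open('log.json','w'))
k=json.load(open('cmd.json')); k+=[[21.1,.8924],[21.2,1.30],[21.3,1.30],[21.4,1.02],[22.1,1.02]]; json.dump(k,open('cmd.json','w'))
```

```text
par [1.092  2.3287 4.5   ] +- [0.001 0.101 0.201] level th 0.937 x0v0 [0.0531 0.0814] res [-0.0007  0.0004  0.0013  0.0023 -0.0023 -0.0028 -0.0007  0.0027 -0.0003]
NOW b 0.3031 v 0.3345
par [1.1048 3.0785 5.6195] +- [0.003 0.232 0.382] level th 0.94 x0v0 [0.1115 0.0517] res [-0.0015  0.0018 -0.0001 -0.0004 -0.0015  0.0017 -0.    ]
NOW b 0.3056 v 0.3849
par [1.104  3.1341 5.749 ] +- [0.014 0.297 0.393] level th 0.94 x0v0 [0.1711 0.129 ] res [ 0.0002 -0.0002 -0.0016  0.0016 -0.    ]
NOW b 0.3058 v 0.3884
```

```bash
cat > step.py <<'E'
import sys
from ctl import *
# step.py window_start target g vm nshots
ts,b1,g,vm,n=[float(a) for a in sys.argv[1:6]]
L=json.load(open('log.json'))
for _ in range(int(n)):
    s=sensors.observe(); T=cams.get_image('top'); cv2.imwrite(f'pics/T{s["t"]:.2f}.png',T); b=tipb(T); L.append([s['t'],crank(s)[0],b[0],0]); print(s['t'],crank(s)[0].round(4),np.round(b,4))
json.dump(L,open('log.json','w')); print('F',np.round(s['contact_force'],1) if n else '')
now=sensors.observe()['t']; p,x,v,off=est(ts,now,False)
plan(now,p,x,v,off,vref(x,v,b1,g,vm,.25),hold=.1,wd=.05)
E
echo '[[1.1045,3.1,5.68],[0.006,0.25,0.3]]' > par.json
python3 step.py 22.1 0 1 .15 0
```

```text
F 
par [1.1045 3.1029 5.6784] +- [0.006 0.25  0.3  ] level th 0.941 x0v0 [0.2113 0.2334] res [ 0. -0.]
NOW b -0.0384 v 0.2726
u [0.821 0.785 0.816 0.858 0.889 0.907 0.916 0.921 0.924 0.927]
pred b [-0.038  0.009  0.027  0.029  0.026  0.022  0.018  0.015  0.011  0.009
  0.006  0.005  0.003  0.003  0.002  0.001  0.001] v [ 0.273  0.167  0.038 -0.007 -0.018 -0.021 -0.02  -0.018 -0.015 -0.012
 -0.009 -0.007 -0.005 -0.004 -0.003 -0.002 -0.002]
b at next end 0.020
[[0, -2.28, 0.53, 0, 0], [0, -0.41, 0.15, 0, 0], [0, 0.35, -0.13, 0, 0], [0, 0.48, -0.15, 0, 0], [0, 0.36, -0.1, 0, 0], [0, 0.21, -0.06, 0, 0], [0, 0.1, -0.02, 0, 0], [0, 0.06, -0.02, 0, 0], [0, 0.04, -0.01, 0, 0], [0, 0.04, 0.0, 0, 0]]
```

Emit:
drive_tool(
  deltas=[
    [[0, -2.28, 0.53, 0, 0], [0, -0.41, 0.15, 0, 0], [0, 0.35, -0.13, 0, 0], [0, 0.48, -0.15, 0, 0], [0, 0.36, -0.1, 0, 0], [0, 0.21, -0.06, 0, 0], [0, 0.1, -0.02, 0, 0], [0, 0.06, -0.02, 0, 0], [0, 0.04, -0.01, 0, 0], [0, 0.04, 0, 0, 0]],
  ],
)

```text
t: 23.3
tcp_pos: [509.9, 105.3, 269.8]
tcp_rot: [-0.0, 0.994, 0.113, 0.0]
contact_force: [2.6, 3.5, -1.3]
gripper_width: 20.7
finger_force: 20.0
```

```bash
python3 step.py 22.1 0 1 .15 2
```

```text
23.3 0.9428 [1.8200e-02 1.2535e+03 5.4500e-02]
23.35 0.9438 [1.8000e-02 1.2409e+03 4.4500e-02]
F [ 2.7  3.4 -1.5]
par [1.1049 3.0628 5.723 ] +- [0.006 0.179 0.246] level th 0.944 x0v0 [0.2115 0.2327] res [ 0.0002 -0.0002  0.0002 -0.0002]
NOW b 0.0174 v -0.0078
u [0.931 0.929 0.932 0.936 0.939 0.94  0.941 0.942 0.942 0.943]
pred b [0.017 0.016 0.013 0.011 0.008 0.006 0.005 0.003 0.003 0.002 0.001 0.001
 0.001 0.001 0.    0.    0.   ] v [-0.008 -0.01  -0.014 -0.013 -0.011 -0.009 -0.007 -0.005 -0.004 -0.003
 -0.002 -0.002 -0.001 -0.001 -0.001 -0.    -0.   ]
b at next end 0.005
[[0, -0.15, 0.04, 0, 0], [0, -0.02, 0.0, 0, 0], [0, 0.03, -0.01, 0, 0], [0, 0.05, -0.01, 0, 0], [0, 0.03, -0.01, 0, 0], [0, 0.02, 0.0, 0, 0], [0, 0.01, 0.0, 0, 0], [0, 0.01, -0.01, 0, 0], [0, 0.0, 0.0, 0, 0], [0, 0.01, 0.0, 0, 0]]
```

Emit:
drive_tool(
  deltas=[
    [[0, -0.15, 0.04, 0, 0], [0, -0.02, 0, 0, 0], [0, 0.03, -0.01, 0, 0], [0, 0.05, -0.01, 0, 0], [0, 0.03, -0.01, 0, 0], [0, 0.02, 0, 0, 0], [0, 0.01, 0, 0, 0], [0, 0.01, -0.01, 0, 0], [0, 0, 0, 0, 0], [0, 0.01, 0, 0, 0]],
  ],
)

```text
t: 24.4
tcp_pos: [510.0, 105.2, 269.7]
tcp_rot: [-0.0, 0.994, 0.113, 0.0]
contact_force: [2.0, 4.7, 1.7]
gripper_width: 20.5
finger_force: 19.8
```

```bash
python3 step.py 22.1 0 1 .15 2
```

```text
24.4 0.9439 [-3.7500e-02  1.2615e+03  2.4000e-02]
24.45 0.9438 [-4.5700e-02  1.1408e+03  4.2900e-02]
F [1.8 4.5 2.4]
par [1.1058 2.973  5.7122] +- [0.006 0.155 0.246] level th 0.95 x0v0 [0.2107 0.2475] res [-0.0006  0.0009  0.0004 -0.0006 -0.0016  0.0015]
NOW b -0.0497 v -0.1131
u [1.066 1.083 1.056 1.023 0.998 0.983 0.975 0.97  0.966 0.963]
pred b [-0.05  -0.067 -0.067 -0.057 -0.046 -0.036 -0.028 -0.021 -0.016 -0.012
 -0.009 -0.006 -0.005 -0.003 -0.002 -0.002 -0.001] v [-0.113 -0.043  0.035  0.055  0.052  0.045  0.038  0.03   0.024  0.018
  0.014  0.01   0.008  0.006  0.004  0.003  0.002]
b at next end -0.032
[[0, 1.45, -0.23, 0, 0], [0, 0.19, -0.02, 0, 0], [0, -0.32, 0.03, 0, 0], [0, -0.39, 0.05, 0, 0], [0, -0.29, 0.04, 0, 0], [0, -0.18, 0.04, 0, 0], [0, -0.1, 0.01, 0, 0], [0, -0.06, 0.02, 0, 0], [0, -0.04, 0.0, 0, 0], [0, -0.04, 0.01, 0, 0]]
```

Emit:
drive_tool(
  deltas=[
    [[0, 1.45, -0.23, 0, 0], [0, 0.19, -0.02, 0, 0], [0, -0.32, 0.03, 0, 0], [0, -0.39, 0.05, 0, 0], [0, -0.29, 0.04, 0, 0], [0, -0.18, 0.04, 0, 0], [0, -0.1, 0.01, 0, 0], [0, -0.06, 0.02, 0, 0], [0, -0.04, 0, 0, 0], [0, -0.04, 0.01, 0, 0]],
  ],
)

```text
t: 25.5
tcp_pos: [510.2, 104.2, 269.9]
tcp_rot: [-0.0, 0.994, 0.113, 0.0]
contact_force: [3.1, 4.0, 2.4]
gripper_width: 20.8
finger_force: 19.8
```

```bash
python3 step.py 22.1 0 1 .15 2; python3 -c "
from ctl import *
est(23.3,sensors.observe()['t'],False)"
```

```text
25.5 0.9525 [-6.2500e-02  1.0745e+03  1.0140e-01]
25.55 0.9516 [-6.290e-02  1.116e+03  5.710e-02]
F [2.7 4.2 2.1]
par [1.1089 2.9484 5.5832] +- [0.004 0.153 0.198] level th 0.951 x0v0 [0.2106 0.248 ] res [-0.0007  0.0008  0.0008 -0.0002 -0.002   0.001   0.0004 -0.0003]
NOW b -0.0648 v -0.0359
u [1.039 1.051 1.031 1.006 0.988 0.976 0.97  0.966 0.963 0.96 ]
pred b [-0.065 -0.07  -0.064 -0.052 -0.041 -0.032 -0.024 -0.018 -0.014 -0.01
 -0.007 -0.005 -0.004 -0.003 -0.002 -0.001 -0.001] v [-0.036  0.002  0.05   0.058  0.051  0.042  0.034  0.027  0.021  0.016
  0.012  0.009  0.006  0.005  0.003  0.002  0.002]
b at next end -0.028
[[0, 1.03, -0.17, 0, 0], [0, 0.14, -0.01, 0, 0], [0, -0.23, 0.03, 0, 0], [0, -0.29, 0.04, 0, 0], [0, -0.22, 0.03, 0, 0], [0, -0.14, 0.02, 0, 0], [0, -0.08, 0.02, 0, 0], [0, -0.04, 0.01, 0, 0], [0, -0.04, 0.0, 0, 0], [0, -0.03, 0.01, 0, 0]]
par [1.1056 2.9756 5.8001] +- [0.005 0.156 0.265] level th 0.952 x0v0 [ 0.3186 -0.02  ] res [ 0.0004 -0.0004 -0.0015  0.0014  0.0004 -0.0004]
NOW b -0.0650 v -0.0380
```

Emit:
drive_tool(
  deltas=[
    [[0, 1.08, -0.17, 0, 0], [0, 0.14, -0.01, 0, 0], [0, -0.23, 0.03, 0, 0], [0, -0.29, 0.04, 0, 0], [0, -0.22, 0.03, 0, 0], [0, -0.14, 0.02, 0, 0], [0, -0.08, 0.02, 0, 0], [0, -0.04, 0.01, 0, 0], [0, -0.04, 0, 0, 0], [0, -0.03, 0.01, 0, 0]],
  ],
)

```text
t: 26.6
tcp_pos: [510.6, 102.5, 270.3]
tcp_rot: [-0.0, 0.994, 0.113, 0.0]
contact_force: [1.9, 4.3, 3.9]
gripper_width: 20.7
finger_force: 19.7
```

```bash
python3 -c "
import json
k=json.load(open('cmd.json'))
for r in k[-10:]: r[1]+=.004
json.dump(k,open('cmd.json','w'));json.dump([[1.107,3.0,5.7],[.01,.2,.3]],open('par.json','w'))"
python3 step.py 23.3 0 1 .15 2; python3 -c "
from ctl import *
est(24.4,sensors.observe()['t'],False)"
```

```text
26.6 0.9677 [-1.7400e-02  1.1584e+03  1.7900e-02]
26.65 0.9674 [-1.4800e-02  1.2413e+03  4.5800e-02]
F [2.1 4.1 3.4]
par [1.107  2.9796 5.7491] +- [0.006 0.155 0.254] level th 0.952 x0v0 [ 0.3186 -0.0207] res [ 0.0004 -0.0004 -0.0014  0.0015  0.0004 -0.0004 -0.0008  0.0007]
NOW b -0.0099 v 0.0840
u [0.913 0.904 0.914 0.926 0.936 0.941 0.944 0.945 0.946 0.947]
pred b [-0.01   0.004  0.01   0.01   0.009  0.008  0.006  0.005  0.004  0.003
  0.002  0.002  0.001  0.001  0.001  0.     0.   ] v [ 0.084  0.049  0.011 -0.003 -0.006 -0.007 -0.007 -0.006 -0.005 -0.004
 -0.003 -0.002 -0.002 -0.001 -0.001 -0.001 -0.001]
b at next end 0.007
[[0, -0.64, 0.14, 0, 0], [0, -0.1, 0.03, 0, 0], [0, 0.11, -0.03, 0, 0], [0, 0.15, -0.04, 0, 0], [0, 0.11, -0.02, 0, 0], [0, 0.06, -0.02, 0, 0], [0, 0.03, 0.0, 0, 0], [0, 0.02, -0.01, 0, 0], [0, 0.01, 0.0, 0, 0], [0, 0.01, 0.0, 0, 0]]
par [1.1075 2.9854 5.7336] +- [0.007 0.163 0.271] level th 0.951 x0v0 [ 0.2611 -0.1023] res [-0.0014  0.0015  0.0004 -0.0005 -0.0008  0.0007]
NOW b -0.0099 v 0.0843
```

Excellent; continuing.

Emit:
drive_tool(
  deltas=[
    [[0, -0.64, 0.14, 0, 0], [0, -0.1, 0.03, 0, 0], [0, 0.11, -0.03, 0, 0], [0, 0.15, -0.04, 0, 0], [0, 0.11, -0.02, 0, 0], [0, 0.06, -0.02, 0, 0], [0, 0.03, 0, 0, 0], [0, 0.02, -0.01, 0, 0], [0, 0.01, 0, 0, 0], [0, 0.01, 0, 0, 0]],
  ],
)

```text
t: 27.7
tcp_pos: [510.1, 104.7, 269.8]
tcp_rot: [-0.0, 0.994, 0.113, 0.0]
contact_force: [2.3, 4.2, 3.7]
gripper_width: 20.5
finger_force: 19.7
```

```bash
python3 step.py 24.4 0 1 .15 2
```

```text
27.7 0.9483 [6.5000e-03 1.2591e+03 2.2700e-02]
27.75 0.9487 [7.100e-03 1.266e+03 1.650e-02]
F [2.  5.1 4.2]
par [1.1068 2.9766 5.7577] +- [0.005 0.152 0.224] level th 0.952 x0v0 [ 0.2611 -0.1022] res [-0.0014  0.0015  0.0005 -0.0004 -0.0008  0.0006  0.0005 -0.0004]
NOW b 0.0063 v -0.0068
u [0.949 0.95  0.95  0.95  0.951 0.951 0.951 0.951 0.951 0.951]
pred b [0.006 0.005 0.004 0.003 0.002 0.002 0.001 0.001 0.001 0.    0.    0.
 0.    0.    0.    0.    0.   ] v [-0.007 -0.006 -0.005 -0.004 -0.003 -0.002 -0.002 -0.001 -0.001 -0.001
 -0.001 -0.    -0.    -0.    -0.    -0.    -0.   ]
b at next end 0.001
[[0, 0.01, -0.0, 0, 0], [0, 0.0, 0.0, 0, 0], [0, 0.01, 0.0, 0, 0], [0, 0.0, 0.0, 0, 0], [0, 0.0, 0.0, 0, 0], [0, 0.01, -0.01, 0, 0], [0, 0.0, 0.0, 0, 0], [0, 0.0, 0.0, 0, 0], [0, 0.0, 0.0, 0, 0], [0, 0.0, 0.0, 0, 0]]
```

Emit:
drive_tool(
  deltas=[
    [[0, 0.01, 0, 0, 0], [0, 0, 0, 0, 0], [0, 0.01, 0, 0, 0], [0, 0, 0, 0, 0], [0, 0, 0, 0, 0], [0, 0.01, -0.01, 0, 0], [0, 0, 0, 0, 0], [0, 0, 0, 0, 0], [0, 0, 0, 0, 0], [0, 0, 0, 0, 0]],
  ],
)

```text
t: 28.8
tcp_pos: [510.2, 104.4, 269.9]
tcp_rot: [-0.0, 0.994, 0.113, 0.0]
contact_force: [3.0, 5.0, 3.4]
gripper_width: 20.8
finger_force: 19.7
```

```bash
python3 step.py 24.4 0 1 .15 2
```

```text
28.8 0.9512 [-4.3000e-03  1.3516e+03  3.5800e-02]
28.85 0.9514 [-4.4000e-03  1.3011e+03  5.7500e-02]
F [1.3 4.8 3.9]
par [1.1053 2.9549 5.783 ] +- [0.004 0.144 0.217] level th 0.952 x0v0 [ 0.2611 -0.1025] res [-0.0014  0.0015  0.0004 -0.0004 -0.0006  0.0009  0.0002 -0.0008  0.0003
 -0.0002]
NOW b -0.0054 v -0.0148
u [0.966 0.968 0.965 0.961 0.958 0.956 0.955 0.954 0.954 0.954]
pred b [-0.005 -0.008 -0.008 -0.007 -0.005 -0.004 -0.003 -0.003 -0.002 -0.001
 -0.001 -0.001 -0.001 -0.    -0.    -0.    -0.   ] v [-0.015 -0.006  0.004  0.006  0.006  0.005  0.004  0.004  0.003  0.002
  0.002  0.001  0.001  0.001  0.     0.     0.   ]
b at next end -0.004
[[0, 0.17, -0.03, 0, 0], [0, 0.02, -0.01, 0, 0], [0, -0.03, 0.01, 0, 0], [0, -0.05, 0.01, 0, 0], [0, -0.04, 0.0, 0, 0], [0, -0.02, 0.01, 0, 0], [0, -0.01, 0.0, 0, 0], [0, 0.0, 0.0, 0, 0], [0, -0.01, 0.0, 0, 0], [0, 0.0, 0.0, 0, 0]]
```

Emit:
drive_tool(
  deltas=[
    [[0, 0.17, -0.03, 0, 0], [0, 0.02, -0.01, 0, 0], [0, -0.03, 0.01, 0, 0], [0, -0.05, 0.01, 0, 0], [0, -0.04, 0, 0, 0], [0, -0.02, 0.01, 0, 0], [0, -0.01, 0, 0, 0], [0, 0, 0, 0, 0], [0, -0.01, 0, 0, 0], [0, 0, 0, 0, 0]],
  ],
)

```text
t: 29.9
tcp_pos: [510.3, 103.6, 270.0]
tcp_rot: [-0.0, 0.994, 0.113, 0.0]
contact_force: [1.9, 4.4, 5.3]
gripper_width: 20.7
finger_force: 19.6
```

```bash
python3 step.py 25.5 0 1 .15 2
```

```text
29.9 0.9579 [-3.9000e-03  1.3859e+03  6.5500e-02]
29.95 0.9579 [-1.9000e-03  1.2757e+03  2.9100e-02]
F [2.3 4.9 4.6]
par [1.107  2.9478 5.7116] +- [0.007 0.147 0.25 ] level th 0.952 x0v0 [ 0.2378 -0.0178] res [ 0.0003 -0.0004 -0.0002  0.0012  0.0004 -0.0007 -0.     -0.0006  0.0007
 -0.0005]
NOW b -0.0016 v 0.0163
u [0.944 0.942 0.944 0.947 0.949 0.95  0.951 0.951 0.951 0.951]
pred b [-0.002  0.001  0.002  0.002  0.002  0.002  0.001  0.001  0.001  0.001
  0.     0.     0.     0.     0.     0.     0.   ] v [ 0.016  0.01   0.002 -0.001 -0.002 -0.002 -0.002 -0.001 -0.001 -0.001
 -0.001 -0.001 -0.    -0.    -0.    -0.    -0.   ]
b at next end 0.001
[[0, -0.16, 0.03, 0, 0], [0, -0.03, 0.01, 0, 0], [0, 0.03, 0.0, 0, 0], [0, 0.03, -0.01, 0, 0], [0, 0.02, -0.01, 0, 0], [0, 0.02, 0.0, 0, 0], [0, 0.01, 0.0, 0, 0], [0, 0.0, 0.0, 0, 0], [0, 0.0, 0.0, 0, 0], [0, 0.0, 0.0, 0, 0]]
```

Emit:
drive_tool(
  deltas=[
    [[0, -0.16, 0.03, 0, 0], [0, -0.03, 0.01, 0, 0], [0, 0.03, 0, 0, 0], [0, 0.03, -0.01, 0, 0], [0, 0.02, -0.01, 0, 0], [0, 0.02, 0, 0, 0], [0, 0.01, 0, 0, 0], [0, 0, 0, 0, 0], [0, 0, 0, 0, 0], [0, 0, 0, 0, 0]],
  ],
)

```text
t: 31.0
tcp_pos: [510.1, 104.4, 269.8]
tcp_rot: [-0.0, 0.994, 0.113, 0.0]
contact_force: [2.0, 4.5, 4.4]
gripper_width: 21.1
finger_force: 19.6
```

```bash
python3 step.py 26.6 0 1 .15 2
```

```text
31.0 0.9507 [-5.7000e-03  1.3921e+03  5.1800e-02]
31.05 0.9505 [-6.0000e-03  1.4255e+03  5.5500e-02]
F [1.4 4.7 4.8]
par [1.1092 2.9767 5.7005] +- [0.008 0.155 0.249] level th 0.953 x0v0 [0.2818 0.0815] res [-0.0008  0.0008  0.0007 -0.0003  0.0004 -0.0002  0.0003 -0.0011  0.0003
 -0.0001]
NOW b -0.0070 v -0.0180
u [0.97  0.973 0.969 0.964 0.96  0.958 0.956 0.956 0.955 0.954]
pred b [-0.007 -0.01  -0.01  -0.008 -0.007 -0.005 -0.004 -0.003 -0.002 -0.002
 -0.001 -0.001 -0.001 -0.001 -0.    -0.    -0.   ] v [-0.018 -0.007  0.005  0.008  0.008  0.007  0.006  0.005  0.004  0.003
  0.002  0.002  0.001  0.001  0.001  0.     0.   ]
b at next end -0.005
[[0, 0.23, -0.05, 0, 0], [0, 0.03, 0.0, 0, 0], [0, -0.04, 0.01, 0, 0], [0, -0.07, 0.01, 0, 0], [0, -0.04, 0.01, 0, 0], [0, -0.03, 0.0, 0, 0], [0, -0.01, 0.01, 0, 0], [0, -0.01, 0.0, 0, 0], [0, -0.01, 0.0, 0, 0], [0, 0.0, 0.0, 0, 0]]
```

Emit:
drive_tool(
  deltas=[
    [[0, 0.23, -0.05, 0, 0], [0, 0.03, 0, 0, 0], [0, -0.04, 0.01, 0, 0], [0, -0.07, 0.01, 0, 0], [0, -0.04, 0.01, 0, 0], [0, -0.03, 0, 0, 0], [0, -0.01, 0.01, 0, 0], [0, -0.01, 0, 0, 0], [0, -0.01, 0, 0, 0], [0, 0, 0, 0, 0]],
  ],
)

```text
t: 32.1
tcp_pos: [510.3, 103.9, 270.0]
tcp_rot: [-0.0, 0.994, 0.113, 0.0]
contact_force: [2.2, 3.8, 4.7]
gripper_width: 20.6
finger_force: 19.6
```

```bash
python3 step.py 27.7 0 1 .15 2
```

```text
32.1 0.9549 [-9.000e-04  1.257e+03  3.350e-02]
32.15 0.955 [-5.000e-04  1.288e+03  4.100e-02]
F [1.2 4.8 4.9]
par [1.1079 2.9744 5.7401] +- [0.008 0.156 0.261] level th 0.952 x0v0 [ 0.307  -0.0082] res [ 0.0005 -0.0005  0.0003 -0.0003  0.0002 -0.0011  0.0008  0.0004 -0.0003
  0.0001]
NOW b 0.0004 v 0.0158
u [0.943 0.941 0.943 0.946 0.949 0.95  0.95  0.951 0.951 0.951]
pred b [0.    0.003 0.004 0.003 0.003 0.002 0.002 0.001 0.001 0.001 0.001 0.
 0.    0.    0.    0.    0.   ] v [ 0.016  0.009  0.    -0.002 -0.003 -0.003 -0.002 -0.002 -0.002 -0.001
 -0.001 -0.001 -0.001 -0.    -0.    -0.    -0.   ]
b at next end 0.002
[[0, -0.14, 0.03, 0, 0], [0, -0.02, 0.01, 0, 0], [0, 0.02, -0.01, 0, 0], [0, 0.04, -0.01, 0, 0], [0, 0.02, 0.0, 0, 0], [0, 0.02, -0.01, 0, 0], [0, 0.01, 0.0, 0, 0], [0, 0.0, 0.0, 0, 0], [0, 0.01, 0.0, 0, 0], [0, 0.0, 0.0, 0, 0]]
```

```bash
python3 -c "
import json
k=json.load(open('cmd.json'))[:-11]; json.dump(k,open('cmd.json','w')); json.dump([[1.107,2.97,5.73],[.006,.15,.2]],open('par.json','w'))"
python3 step.py 27.7 -.31 1 .12 0
```

```text
F 
par [1.1072 2.9611 5.7427] +- [0.005 0.108 0.176] level th 0.952 x0v0 [ 0.307  -0.0081] res [ 0.0005 -0.0005  0.0003 -0.0003  0.0002 -0.0011  0.0008  0.0004 -0.0003
  0.0001]
NOW b 0.0004 v 0.0158
u [0.884 0.881 0.905 0.931 0.951 0.964 0.973 0.98  0.988 0.995]
pred b [ 0.    -0.001 -0.017 -0.039 -0.063 -0.087 -0.11  -0.135 -0.159 -0.183
 -0.207 -0.229 -0.247 -0.262 -0.274 -0.283 -0.29 ] v [ 0.016 -0.043 -0.1   -0.116 -0.12  -0.12  -0.12  -0.121 -0.121 -0.121
 -0.116 -0.101 -0.085 -0.068 -0.053 -0.04  -0.03 ]
b at next end -0.098
[[0, -0.83, 0.21, 0, 0], [0, -0.04, 0.01, 0, 0], [0, 0.28, -0.08, 0, 0], [0, 0.31, -0.08, 0, 0], [0, 0.24, -0.05, 0, 0], [0, 0.15, -0.03, 0, 0], [0, 0.11, -0.02, 0, 0], [0, 0.08, -0.02, 0, 0], [0, 0.08, -0.01, 0, 0], [0, 0.1, -0.02, 0, 0]]
```

Emit:
drive_tool(
  deltas=[
    [[0, -0.83, 0.21, 0, 0], [0, -0.04, 0.01, 0, 0], [0, 0.28, -0.08, 0, 0], [0, 0.31, -0.08, 0, 0], [0, 0.24, -0.05, 0, 0], [0, 0.15, -0.03, 0, 0], [0, 0.11, -0.02, 0, 0], [0, 0.08, -0.02, 0, 0], [0, 0.08, -0.01, 0, 0], [0, 0.1, -0.02, 0, 0]],
  ],
)

```text
t: 33.2
tcp_pos: [511.3, 99.4, 270.9]
tcp_rot: [-0.0, 0.994, 0.113, 0.0]
contact_force: [0.3, 5.8, 4.6]
gripper_width: 21.0
finger_force: 19.6
```

```bash
python3 step.py 29.9 -.31 1 .12 2
```

```text
33.2 0.9943 [-8.700e-02  1.214e+03  8.180e-02]
33.25 0.9964 [-9.1100e-02  1.2583e+03  1.8500e-02]
F [2.5 5.1 5.7]
par [1.1069 2.9662 5.7509] +- [0.005 0.107 0.164] level th 0.952 x0v0 [0.2968 0.0105] res [ 0.0007 -0.0008  0.0004 -0.     -0.0004 -0.      0.001  -0.0009]
NOW b -0.0980 v -0.1203
u [1.006 1.013 1.019 1.025 1.03  1.037 1.044 1.053 1.064 1.075]
pred b [-0.098 -0.122 -0.146 -0.17  -0.194 -0.217 -0.238 -0.255 -0.268 -0.279
 -0.287 -0.293 -0.298 -0.301 -0.303 -0.305 -0.307] v [-0.12  -0.121 -0.12  -0.121 -0.119 -0.109 -0.094 -0.077 -0.061 -0.047
 -0.035 -0.026 -0.02  -0.015 -0.011 -0.008 -0.006]
b at next end -0.228
[[0, 0.11, -0.02, 0, 0], [0, 0.09, -0.01, 0, 0], [0, 0.07, -0.01, 0, 0], [0, 0.06, -0.01, 0, 0], [0, 0.07, -0.01, 0, 0], [0, 0.08, -0.01, 0, 0], [0, 0.08, -0.01, 0, 0], [0, 0.11, -0.01, 0, 0], [0, 0.13, -0.02, 0, 0], [0, 0.14, -0.01, 0, 0]]
```

Emit:
drive_tool(
  deltas=[
    [[0, 0.11, -0.02, 0, 0], [0, 0.09, -0.01, 0, 0], [0, 0.07, -0.01, 0, 0], [0, 0.06, -0.01, 0, 0], [0, 0.07, -0.01, 0, 0], [0, 0.08, -0.01, 0, 0], [0, 0.08, -0.01, 0, 0], [0, 0.11, -0.01, 0, 0], [0, 0.13, -0.02, 0, 0], [0, 0.14, -0.01, 0, 0]],
  ],
)

```text
t: 34.3
tcp_pos: [513.5, 90.3, 272.1]
tcp_rot: [-0.0, 0.994, 0.113, 0.0]
contact_force: [2.4, 5.6, 6.3]
gripper_width: 21.1
finger_force: 19.6
```

```bash
python3 step.py 31 -.315 1 .1 2
```

```text
34.3 1.073 [-1.8210e-01  1.0283e+03  1.4500e-02]
34.35 1.0757 [-1.835e-01  9.988e+02  9.300e-03]
F [1.8 5.2 6.2]
par [1.0964 2.8576 5.9092] +- [0.003 0.103 0.162] level th 0.951 x0v0 [ 0.2947 -0.0183] res [ 0.0004 -0.0002 -0.0013 -0.0009  0.0021  0.0005 -0.0001 -0.0002]
NOW b -0.1848 v -0.0167
u [0.998 0.989 1.007 1.03  1.048 1.061 1.07  1.077 1.083 1.088]
pred b [-0.185 -0.19  -0.204 -0.224 -0.242 -0.258 -0.272 -0.282 -0.291 -0.297
 -0.302 -0.305 -0.308 -0.31  -0.311 -0.312 -0.313] v [-0.017 -0.047 -0.09  -0.097 -0.088 -0.074 -0.06  -0.048 -0.037 -0.028
 -0.021 -0.015 -0.011 -0.008 -0.006 -0.004 -0.003]
b at next end -0.265
[[0, -0.92, 0.12, 0, 0], [0, -0.12, 0.02, 0, 0], [0, 0.22, -0.04, 0, 0], [0, 0.27, -0.04, 0, 0], [0, 0.22, -0.03, 0, 0], [0, 0.15, -0.01, 0, 0], [0, 0.11, -0.01, 0, 0], [0, 0.08, -0.01, 0, 0], [0, 0.07, -0.01, 0, 0], [0, 0.06, 0.0, 0, 0]]
```

Emit:
drive_tool(
  deltas=[
    [[0, -1.0, 0.12, 0, 0], [0, -0.12, 0.02, 0, 0], [0, 0.22, -0.04, 0, 0], [0, 0.27, -0.04, 0, 0], [0, 0.22, -0.03, 0, 0], [0, 0.15, -0.01, 0, 0], [0, 0.11, -0.01, 0, 0], [0, 0.08, -0.01, 0, 0], [0, 0.07, -0.01, 0, 0], [0, 0.06, 0, 0, 0]],
  ],
)

```text
t: 35.4
tcp_pos: [513.6, 89.7, 272.2]
tcp_rot: [-0.0, 0.994, 0.113, 0.0]
contact_force: [2.3, 5.7, 5.5]
gripper_width: 20.7
finger_force: 19.6
```

```bash
python3 -c "
import json
k=json.load(open('cmd.json'))
for r in k[-10:]: r[1]-=.0067
json.dump(k,open('cmd.json','w')); json.dump([[1.09,2.8,5.9],[.02,.4,.3]],open('par.json','w'))"
python3 step.py 33.2 -.32 1 .08 2
```

```text
35.4 1.078 [-2.128e-01  9.956e+02  2.160e-02]
35.45 1.0791 [-2.095e-01  9.774e+02  9.000e-03]
F [1.9 4.5 5. ]
par [1.0843 2.6857 5.9305] +- [0.008 0.361 0.297] level th 0.948 x0v0 [ 0.2141 -0.1287] res [ 0.0011 -0.0012 -0.0005  0.0005  0.0014 -0.0013]
NOW b -0.2096 v 0.0276
u [0.988 0.977 0.997 1.021 1.038 1.049 1.056 1.062 1.069 1.075]
pred b [-0.21  -0.206 -0.216 -0.231 -0.247 -0.262 -0.275 -0.285 -0.294 -0.301
 -0.306 -0.31  -0.312 -0.314 -0.316 -0.317 -0.318] v [ 0.028 -0.014 -0.067 -0.08  -0.079 -0.071 -0.06  -0.049 -0.038 -0.029
 -0.022 -0.016 -0.012 -0.009 -0.007 -0.005 -0.003]
b at next end -0.268
[[0, -1.08, 0.14, 0, 0], [0, -0.14, 0.02, 0, 0], [0, 0.24, -0.04, 0, 0], [0, 0.28, -0.04, 0, 0], [0, 0.21, -0.03, 0, 0], [0, 0.13, -0.01, 0, 0], [0, 0.08, -0.01, 0, 0], [0, 0.08, -0.01, 0, 0], [0, 0.07, -0.01, 0, 0], [0, 0.08, -0.01, 0, 0]]
```

Run:
```python
from ctl import *
k=json.load(open('cmd.json'))[:-11]; L=json.load(open('log.json')); off=L[-1][1]-k[-1][1]; th0=k[-1][1]+off; print(th0,off)
u=np.array([.99,.98,.995,1.015,1.028,1.036,1.04,1.044,1.048,1.052])
t=np.arange(DT/2,1.1,DT); th=np.interp(t,np.r_[0,.1*np.arange(1,11)],np.r_[th0,u])
for p in([1.0843,2.6857,5.93],[1.064,1.8,5.85],[1.07,2.3,5.9]):
    X,V_=sim(.0904,.0276,th,p); print((X-.3)[::20].round(3),V_[::20].round(3))
rows(np.r_[k[-1][1],u-off])
now=sensors.observe()['t']; k+=[[now,k[-1][1]]]+[[now+.1*(i+1),u[i]-off] for i in range(10)]; json.dump(k,open('cmd.json','w'))
```

```text
1.0790782342698253 0.010994819220204066
[-0.21  -0.206 -0.215 -0.231 -0.251 -0.275] [ 0.028 -0.011 -0.066 -0.091 -0.108 -0.128]
[-0.21  -0.205 -0.211 -0.223 -0.235 -0.247] [ 0.028 -0.003 -0.048 -0.06  -0.061 -0.057]
[-0.21  -0.205 -0.211 -0.221 -0.232 -0.243] [ 0.028 -0.001 -0.045 -0.056 -0.056 -0.052]
[[0, -1.06, 0.14, 0, 0], [0, -0.12, 0.02, 0, 0], [0, 0.18, -0.03, 0, 0], [0, 0.24, -0.04, 0, 0], [0, 0.15, -0.02, 0, 0], [0, 0.1, -0.02, 0, 0], [0, 0.04, 0.0, 0, 0], [0, 0.05, -0.01, 0, 0], [0, 0.05, 0.0, 0, 0], [0, 0.05, -0.01, 0, 0]]
```

Good under either parameter set.

Emit:
drive_tool(
  deltas=[
    [[0, -1.06, 0.14, 0, 0], [0, -0.12, 0.02, 0, 0], [0, 0.18, -0.03, 0, 0], [0, 0.24, -0.04, 0, 0], [0, 0.15, -0.02, 0, 0], [0, 0.1, -0.02, 0, 0], [0, 0.04, 0, 0, 0], [0, 0.05, -0.01, 0, 0], [0, 0.05, 0, 0, 0], [0, 0.05, -0.01, 0, 0]],
  ],
)

```text
t: 36.5
tcp_pos: [512.8, 92.9, 271.9]
tcp_rot: [-0.0, 0.994, 0.113, 0.0]
contact_force: [1.1, 6.1, 4.6]
gripper_width: 20.7
finger_force: 19.6
```

```bash
echo '[[1.075,2.3,5.9],[0.015,0.5,0.3]]'>par.json; python3 step.py 34.3 -.32 1 .08 2
```

```text
36.5 1.0503 [-2.382e-01  9.902e+02  1.500e-03]
36.55 1.0513 [-2.403e-01  9.821e+02  3.700e-03]
F [3.1 6.1 5. ]
par [1.0739 2.3203 5.9093] +- [0.007 0.441 0.298] level th 0.956 x0v0 [ 0.1177 -0.0286] res [-0.0002  0.0002  0.001  -0.0011  0.0003 -0.0003]
NOW b -0.2434 v -0.0546
u [1.045 1.049 1.057 1.064 1.069 1.073 1.075 1.077 1.078 1.079]
pred b [-0.243 -0.255 -0.267 -0.279 -0.288 -0.296 -0.302 -0.307 -0.31  -0.313
 -0.315 -0.316 -0.317 -0.318 -0.319 -0.319 -0.319] v [-0.055 -0.061 -0.061 -0.053 -0.044 -0.034 -0.027 -0.02  -0.015 -0.011
 -0.008 -0.006 -0.004 -0.003 -0.002 -0.002 -0.001]
b at next end -0.299
[[0, -0.08, 0.01, 0, 0], [0, 0.05, -0.01, 0, 0], [0, 0.09, -0.01, 0, 0], [0, 0.09, -0.01, 0, 0], [0, 0.06, 0.0, 0, 0], [0, 0.04, -0.01, 0, 0], [0, 0.03, 0.0, 0, 0], [0, 0.02, 0.0, 0, 0], [0, 0.02, 0.0, 0, 0], [0, 0.01, 0.0, 0, 0]]
```

Emit:
drive_tool(
  deltas=[
    [[0, -0.08, 0.01, 0, 0], [0, 0, 0, 0, 0], [0, 0, 0, 0, 0], [0, 0.02, 0, 0, 0], [0, 0.02, 0, 0, 0], [0, 0.02, 0, 0, 0], [0, 0.01, 0, 0, 0], [0, 0.01, 0, 0, 0], [0, 0, 0, 0, 0], [0, 0, 0, 0, 0]],
  ],
)

```text
t: 37.6
tcp_pos: [512.8, 93.0, 271.8]
tcp_rot: [-0.0, 0.994, 0.113, 0.0]
contact_force: [2.8, 5.2, 4.9]
gripper_width: 20.5
finger_force: 19.6
```

Run:
```python
from ctl import *
for _ in range(3):
    s=sensors.observe(); print(s['t'],crank(s),tipb(cams.get_image('top')))
print(s['contact_force'])
```

```text
37.6 (np.float64(1.049673432088909), np.float64(120.45346810049352)) (np.float64(-0.2996734510091924), np.float64(999.6999999999998), np.float64(0.00042008555131079286))
37.65 (np.float64(1.0496097425554585), np.float64(120.47363002863533)) (np.float64(-0.298483420552204), np.float64(984.3999999999999), np.float64(5.1358441168743564e-05))
37.7 (np.float64(1.0495000551201168), np.float64(120.47443225811494)) (np.float64(-0.29864250432316475), np.float64(1015.6999999999998), np.float64(0.0014378317579640267))
[1.41718882 5.51765751 4.59340495]
```

Run:
```python
from h import *
s=sensors.observe(); c,sn=np.cos(V[2]),np.sin(V[2])
def yz(p): return np.array([-sn*(p[0]-V[0])+c*(p[1]-V[1]), p[2]])
a=yz(s['tcp_pos']); b=yz([491.7,186.0,201.9]); print(a,b)
ph=.42+1.052*(1+np.cos(np.pi*np.linspace(0,1,21)))/2+.008
P=np.c_[120*np.cos(ph),120*np.sin(ph)]; lam=np.linspace(0,1,21)[:,None]
P=P+(1-lam)*(a-P[0])+lam*(b+[-.5,.8]-P[-1])
d=np.diff(np.round((P-P[0])/10,2),axis=0); r=[[0,round(-x,2),round(-z,2),0,0] for x,z in d.tolist()]; print(r[:10]);print(r[10:])
print('x drift', c*(s['tcp_pos'][0]-V[0])+sn*(s['tcp_pos'][1]-V[1]))
```

```text
[ 12.17083022 271.84140926] [107.5501724 201.9      ]
[[0, -0.06, 0.0, 0, 0], [0, -0.21, 0.03, 0, 0], [0, -0.36, 0.04, 0, 0], [0, -0.49, 0.09, 0, 0], [0, -0.62, 0.13, 0, 0], [0, -0.7, 0.21, 0, 0], [0, -0.78, 0.28, 0, 0], [0, -0.82, 0.37, 0, 0], [0, -0.83, 0.45, 0, 0], [0, -0.81, 0.53, 0, 0]]
[[0, -0.77, 0.6, 0, 0], [0, -0.69, 0.65, 0, 0], [0, -0.61, 0.67, 0, 0], [0, -0.51, 0.65, 0, 0], [0, -0.42, 0.61, 0, 0], [0, -0.32, 0.55, 0, 0], [0, -0.24, 0.45, 0, 0], [0, -0.15, 0.33, 0, 0], [0, -0.08, 0.21, 0, 0], [0, -0.02, 0.06, 0, 0]]
x drift -163.4470464320127
```

Emit:
drive_tool(
  deltas=[
    [[0, -0.06, 0, 0, 0], [0, -0.21, 0.03, 0, 0], [0, -0.36, 0.04, 0, 0], [0, -0.49, 0.09, 0, 0], [0, -0.62, 0.13, 0, 0], [0, -0.7, 0.21, 0, 0], [0, -0.78, 0.28, 0, 0], [0, -0.82, 0.37, 0, 0], [0, -0.83, 0.45, 0, 0], [0, -0.81, 0.53, 0, 0]],
  ],
)

```text
t: 38.75
tcp_pos: [499.9, 147.9, 249.7]
tcp_rot: [0.0, 0.994, 0.113, -0.0]
contact_force: [3.8, 4.3, -1.8]
gripper_width: 21.0
finger_force: 19.9
```

Emit:
drive_tool(
  deltas=[
    [[0, -0.77, 0.6, 0, 0], [0, -0.69, 0.65, 0, 0], [0, -0.61, 0.67, 0, 0], [0, -0.51, 0.65, 0, 0], [0, -0.42, 0.61, 0, 0], [0, -0.32, 0.55, 0, 0], [0, -0.24, 0.45, 0, 0], [0, -0.15, 0.33, 0, 0], [0, -0.08, 0.21, 0, 0], [0, -0.02, 0.06, 0, 0]],
  ],
)

```text
t: 39.75
tcp_pos: [491.0, 185.4, 201.8]
tcp_rot: [-0.0, 0.994, 0.113, -0.001]
contact_force: [1.0, 5.9, 0.2]
gripper_width: 20.9
finger_force: 19.9
```

Emit:
drive_tool(
  deltas=[
    [[0, 0, 0, 0, 0.3], [0, 0, 0, 0, 0.4], [0, 0, 0, 0, 0.5], [0, 0, 0, 0, 0.6], [0, 0, 0, 0, 0.7], [0, 0, 0, 0, 0.8], [0, 0, 0, 0, 0.9], [0, 0, 0, 0, 1], [0, 0, 0, 0, 1], [0, 0, 0, 0, 1]],
  ],
)

```text
t: 40.75
tcp_pos: [491.6, 184.7, 202.6]
tcp_rot: [0.0, 0.994, 0.113, 0.0]
contact_force: [0.4, 0.2, -0.1]
gripper_width: 88.2
finger_force: 0.0
```

Emit:
drive_tool(
  deltas=[
    [[0, 0, -0.3, 0, 1], [0, 0, -0.8, 0, 1], [0, 0, -1.5, 0, 1], [0, 0, -1.5, 0, 1], [0, 0, -1.5, 0, 1], [0, 0, -1.5, 0, 1], [0, 0, -1.5, 0, 1], [0, 0, -1.0, 0, 1], [0, 0, -0.5, 0, 1], [0, 0, 0, 0, 1]],
  ],
)

```text
t: 41.75
tcp_pos: [491.9, 184.8, 304.2]
tcp_rot: [-0.0, 0.994, 0.112, 0.001]
contact_force: [0.3, -0.1, -0.5]
gripper_width: 88.2
finger_force: 0.0
```

Run:
```python
from h import *
T=cams.get_image('top');S=cams.get_image('side'); W=cams.get_image('wrist'); print(tipb(T),sensors.observe()['contact_force'],sensors.observe()['t'])
c=np.hstack([cv2.resize(S[130:290,260:420],(400,400)),cv2.resize(W,(400,400))]); cv2.imwrite('pics/v9.png',c)
```

```text
(np.float64(-0.29952553099602847), np.float64(1014.0999999999999), np.float64(0.002165092453133342)) [ 0.49014996  0.16055883 -0.27158269] 41.9
```

View pics/v9.png

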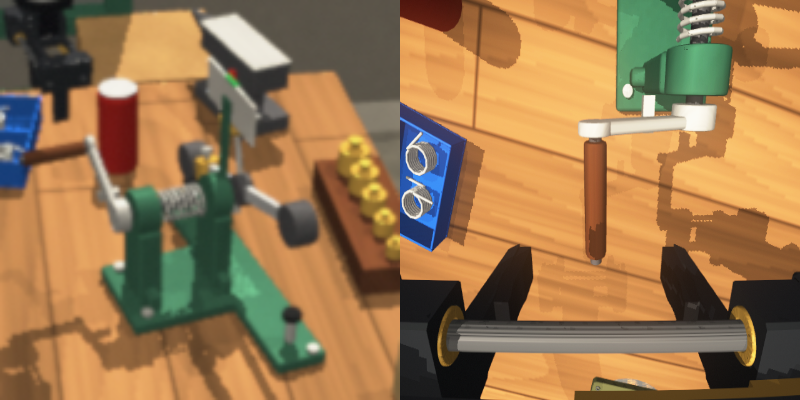

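The side half shows the beam on its rest, poise end down, with the right weight raised at (297,222). The wrist half shows the crank at its back stop and the handle free at (595,200), with the gripper clear. Handing in.

```bash
python3 -c "
from bench import workorder
print(workorder.hand_in())"
```

```text
the job is handed in; nothing more can be done
None
```

I handed the job in and the final state is as asked, but it may be failed on the swing rule. The beam floated in the green for about 10 s, came down gently on its poise end, and the crank is released at its back stop; in an earlier try, though, it ran to about +0.3 rad, probably touching that stop, and swung back at about 0.65 rad/s.

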